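# Back off the knurled lock ring and advance the blank

### The job

The dark wooden blank is locked in the indexing jig. With a fingertip on the knurled rim, loosen the big brass lock ring by two full turns (anticlockwise seen from above, so that its white mark comes round to the white line on the steel beam for the second time), then push the blank by its near end along the channel until its far end rests against the wooden end stop. Nothing is to be gripped or lifted; leave everything else on the bench where it is and finish clear of it all.

Things in the scene. Friction and masses are not known exactly. Their poses are not given: they have to be found in the camera images.
- jig: wooden jig fixed to the left or right half of the bench. Origin on the bench surface straight below the ring's axis; x runs along the channel to the end stop (away from the robot), y left, z up. Base plate 10 mm thick, x -105 to +130, 150 mm wide; side rails 30 mm high, inner faces y +-47, x -70 to +130. Steel portal over the channel, x +-20, y +-68, beam top at z 49 mm
- end_stop (a point): middle of the wooden end stop's face (36 mm high) that looks to the robot, at jig x = +105 mm, 20 mm above the bench
- index_line (a point): white line on top of the steel beam at its +y end (jig y +59 mm), 49 mm above the bench
- ring_center (a point): centre of the brass lock ring, on its vertical axis, half-way up its rim (rim z 52 to 76 mm; same height while turning). 93 mm diameter over 24 upright round ribs, 3 mm proud of an 87 mm core, too wide to grip. Needs about 1.5 N at the rim (0.06 N m), stays where left. A 14 mm spindle stands 10 mm proud of its top, 20 mm after two turns
- lock_ring (a joint): rotation of the lock ring, rad: 0 = fully tight (as at the start), growing anticlockwise seen from above (loosening); one turn = 6.283; hard stop at three turns. It lifts a steel foot below the beam 5 mm per turn; the foot sits 6 mm deep in a slot across the blank and locks it until then
- ring_mark (a point): white radial mark on the ring's top face, 38 mm from the axis, 76 mm above the bench; at 0, 1 and 2 turns it points to jig +y, next to the index line
- blank_near_end (a point): centre of the end face nearest the robot, free to push on, of the loose dark wooden blank: 220 x 90 x 18 mm, 0.17 to 0.35 kg, on the base plate (z 10 to 28 mm), x axis as the jig's. At the start this face is at jig x = -150 mm, overhanging the plate by 45 mm; when home at -115 mm, still 10 mm off the plate
- blank_far_end (a point): centre of the blank's other end face, at jig x = +70 mm at the start; at +105 mm it touches the end stop (35 mm of travel; 2 mm of play to each rail). Once unlocked it slides with about 2 to 5 N
- t_press: bystander: small fixed screw press with a plain T-bar, base 130 x 90 mm, 97 mm high, on the side of the bench opposite to the jig; origin: centre of its underside. Not part of the job
- jar: bystander: small amber jar with a steel cap, 42 mm diameter, 45 mm high, standing beside the jig near its robot end, on its right; origin: centre of its underside
- offcut: bystander: wood offcut 70 x 28 x 22 mm lying on the bench to the left of the jig; origin: centre of its underside
- mallet: bystander: hammer lying on the left of the bench
- paste_brush: bystander: brush lying on the right of the bench
- sanding_block: bystander: cork block 90 x 50 x 28 mm on the right of the bench; origin: centre of its underside
- mug: bystander: white mug 76 mm diameter, 85 mm high on the left; origin: centre of its underside
- glue: bystander: white bottle 52 mm diameter, 130 mm high on the right; origin: centre of its underside
There are look-alikes about, which are no part of the job. What is shaped like the part that bears blank_near_end but red is not meant.

How it is judged:
By the outcome, as a careful person would: the job done as asked, in the order asked, and still so for the second after the job is handed in, with the robot touching nothing.
It also fails if it takes over 72 s, if anything falls off the work surface, if the arm or the gripper's body presses on something with over 40 N, if the wrist force passes 120 N, or if a joint passes its speed limit or range.

### The arm

A 6-joint arm with a two-finger parallel gripper is mounted at the origin on the work surface. World frame = base frame: x ahead of the robot, y to its left, z up, the work surface at z = 0. Lengths are in mm, angles in degrees, forces in N, time in s.
With the tool pointing down it reaches from about 350 to 850 mm from the base axis. Payload 8.1 kg.
Tool frame: the origin (TCP) lies at the very end of the fingers, on their centre line; the grasp point (between the pads) lies 19 mm behind it (pinch_z is the z of the grasp point in the tool frame, in mm); z points along the fingers, y is the direction in which the jaws open and shut (so a half turn about z gives the same grasp; the last joint's range is limited). The gripper opens to 85 mm and grips with 20 to 120 N. Pads are 22 mm wide; open, the fingers measure 114 mm over their backs; the gripper's body (76 mm by 85 mm) begins 54 mm behind the grasp point. The pads swing forward as they close: fully open they stand 13 mm farther back than shut.
Start: joints at [-82.185, 7.471, 85.268, -0, 87.261, -4.893], TCP at [132.012, -585.302, 210.592] pointing down, gripper open.
Joint ranges: [-169.43, 169.43], [-51.17, 129.36], [1.28, 143.12], [-76.62, 256.62], [0, 156.53], [-152.29, 152.29]. Speed limits (degrees/s): [136.94, 136.94, 159.86, 180, 180, 180].

### API

Orientations are given as [roll, pitch, yaw] about the fixed x, y, z axes, in that order (R = Rz(yaw) Ry(pitch) Rx(roll)).
In Python, from bench import * gives the robot as it stands.
- The arm moves only by the shell command python3 -m creep 'ROWS' [FORCE]. ROWS is a JSON object of lists of equal length, an entry for each row: "translation": the shift along the tool's x, y, z in mm, a list of three; "rotation": the turn, a rotation vector about the tool's x, y, z in rad, a list of three; "claw": the finger opening in mm, from 0 to 85.4. In form: {"translation": [[dx, dy, dz], ...], "rotation": [[ax, ay, az], ...], "claw": [claw, ...]}. A call has 1 to 10 rows; each row shifts and turns the commanded pose from where the row before left it, along the tool's axes as they then stand; what a row does not reach is not made up. A row lasts 1/10 s, in which the tool goes at most 50 mm and 8.59 degrees, less where a joint would pass 70% of its speed; a pose out of reach is approached as far as the arm can. A call is refused whole if a number of a shift passes 50 or a number of a turn 0.15, either way. A call with a gripper value outside its range is refused whole. The fingers move at their own pace and stop on an object; FORCE is the grip in N (left out, the last holds). Time passes only in rows, so rows that do not move let the fingers close. It gives the time, the measured TCP pose, the force and the opening at its end, in the units of the state.
- sense(): the state, without advancing time (a new reading comes with each control period).
- snapshot(name): name is "scene" or "side" or "wrist"; returns a dict with "frame" (420x560x3 uint8, red, green, blue), "intrinsics" (3x3 intrinsics, pixels), "dist" ([k1, k2, p1, p2, k3] as OpenCV has them; the pictures are not rectified), "extrinsics" (4x4, takes a point from camera to world coordinates). Camera axes: x right, y up, looking along -z (the intrinsics and any distortion apply to the point x, -y, -z); pixel columns grow to the right and rows downward; lengths in mm; the calibration is good to about 2 mm. A picture is of the moment at which its call begins. There is no depth.
- hand_in(): hands the job in, once; it reports no verdict.
The state is a dict: "time": time; "joint_pos": joint angles; "qd": joint speeds; "joint_efforts": joint torques, N m; "tool_pos": TCP position; "tcp_rot": TCP orientation; "ft_force": force on the tool from outside, world axes, zero at the start; "wrist_torque": the same for the moment, N m; "finger_gap": finger opening in mm.
Only numpy, scipy, OpenCV 4.12 (cv2) and the standard library are available. Lean on these libraries where they do the work, as an engineer would, in place of code of your own. Each camera call takes 0.05 s, during which the arm holds its last target.

## Working session

There is one attempt and no reset: what is moved stays moved. The work goes in short steps, Python scripts to look and compute and a shell command to move; the robot and the scene stay as the last step left them, time stands still between calls to the robot, and variables do not carry over. Pictures are saved under pics/ and viewed, and the job is handed in when it is done.

```bash
mkdir -p pics; ls
python3 - <<'E'
from bench import *
import cv2
print(sense())
for n in ("scene","side","wrist"):
    s=snapshot(n); cv2.imwrite(f"pics/{n}0.png",s["frame"][:,:,::-1])
    print(n,s["intrinsics"],s["dist"],s["extrinsics"])
E
```

```text
pics
{'time': 0.0, 'joint_pos': array([-8.21855696e+01,  7.51537186e+00,  8.53294273e+01,  5.24287051e-04,
        8.72614754e+01, -4.89302990e+00]), 'qd': array([ 0.00869011, -0.05876076,  0.02335891, -0.06315951, -0.00027043,
       -0.04636134]), 'joint_efforts': array([-2.15519399e-04, -5.69409370e+01, -5.00550413e+01, -2.38590437e-04,
        1.50835735e-02, -2.23425741e-05]), 'tool_pos': array([ 131.92925424, -584.7132024 ,  209.54029932]), 'tcp_rot': array([-1.79894157e+02, -9.58649122e-03,  1.27074259e+01]), 'ft_force': array([ 0.3570643 , -1.10646936, -0.41228764]), 'wrist_torque': array([0.0103475, 0.0004345, 0.010101 ]), 'finger_gap': 85.19086482113293}
scene [[420.70699419   0.         280.38297975]
 [  0.         420.70699419 208.46937703]
 [  0.           0.           1.        ]] [-0.07449452  0.          0.          0.          0.        ] [[ 6.17486643e-01 -5.27039574e-01  5.83900277e-01  1.17169281e+03]
 [ 7.86565967e-01  4.18376578e-01 -4.54175097e-01 -4.99494899e+02]
 [-4.92195009e-03  7.39723142e-01  6.72893340e-01  7.96908348e+02]
 [ 0.00000000e+00  0.00000000e+
[... 258 characters left out ...]
01e-02 -9.39618039e-02  4.31106673e+02]
 [-1.07246695e-01 -6.07754512e-01  7.86849795e-01  9.56800552e+02]
 [-1.47921937e-02  7.92302096e-01  6.09949654e-01  7.97732495e+02]
 [ 0.00000000e+00  0.00000000e+00  0.00000000e+00  1.00000000e+00]]
wrist [[366.35490093   0.         282.11453876]
 [  0.         366.35490093 211.89476973]
 [  0.           0.           1.        ]] [0.02044943 0.         0.         0.         0.        ] [[ 2.19963826e-01  9.36390742e-01  2.73474485e-01  2.01531418e+02]
 [-9.75506012e-01  2.11713124e-01  5.97124298e-02 -5.69236914e+02]
 [-1.98397090e-03 -2.79910578e-01  9.60024027e-01  3.72637323e+02]
 [ 0.00000000e+00  0.00000000e+00  0.00000000e+00  1.00000000e+00]]
```

View pics/scene0.png

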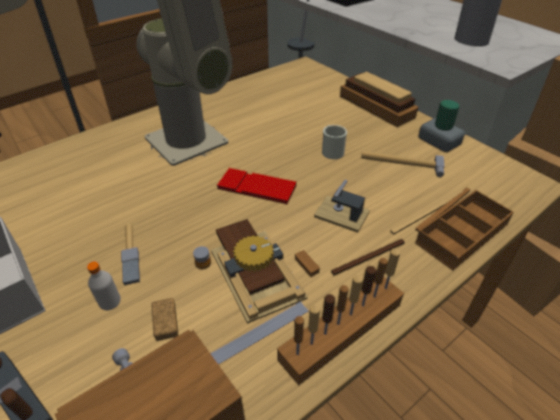

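View pics/side0.png

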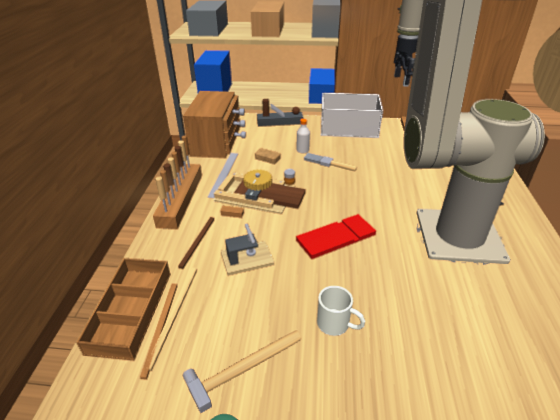

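View pics/wrist0.png

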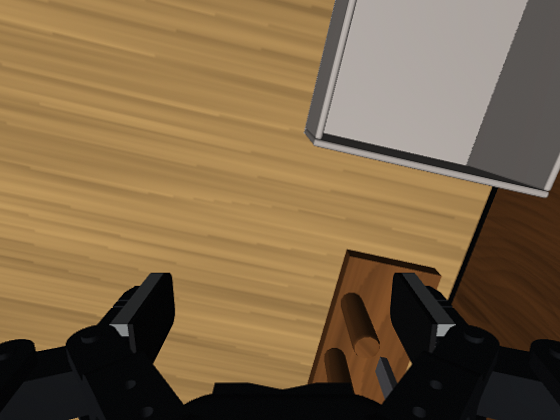

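The scene view shows the jig with its brass ring at about (254,251) and the dark blank running from (237,232) to (265,275). The red look-alike is at (257,185) and the T-press at (345,205). In the side view the ring is at (258,180). The only two blank-shaped parts are the dark one under the portal, which is the one meant, and the red one. I'll enlarge both to confirm.

```bash
cat > h.py <<'E'
import numpy as np, cv2
from bench import *
def ray(s,px):
    p=cv2.undistortPoints(np.array([[px]],float),s["intrinsics"],np.array(s["dist"]))[0,0]
    E=s["extrinsics"]; d=E[:3,:3]@np.array([p[0],-p[1],-1.0]); return E[:3,3],d
def onz(s,px,z):
    o,d=ray(s,px); return o+d*(z-o[2])/d[2]
def proj(s,P):
    E=s["extrinsics"]; c=E[:3,:3].T@(np.asarray(P,float).reshape(-1,3)-E[:3,3]).T
    c=c*np.array([[1],[-1],[-1]])
    return cv2.projectPoints(c.T.copy(),np.zeros(3),np.zeros(3),s["intrinsics"],np.array(s["dist"]))[0].reshape(-1,2)
def crop(s,name,x0,y0,w,h,k,pts=None):
    f=s["frame"][:,:,::-1][y0:y0+h,x0:x0+w]
    f=cv2.resize(f,None,fx=k,fy=k,interpolation=cv2.INTER_CUBIC).copy()
    if pts is not None:
        for p in proj(s,pts): cv2.circle(f,tuple(int(v) for v in ((p-[x0,y0]+.5)*k)),2,(255,0,255),-1)
    cv2.imwrite("pics/"+name,f)
E
python3 - <<'E'
from h import *
s=snapshot("scene");crop(s,"c1.png",180,200,160,120,5)
s=snapshot("side");crop(s,"c2.png",190,140,130,90,6)
E
```

```text
(no output)
```

View pics/c1.png

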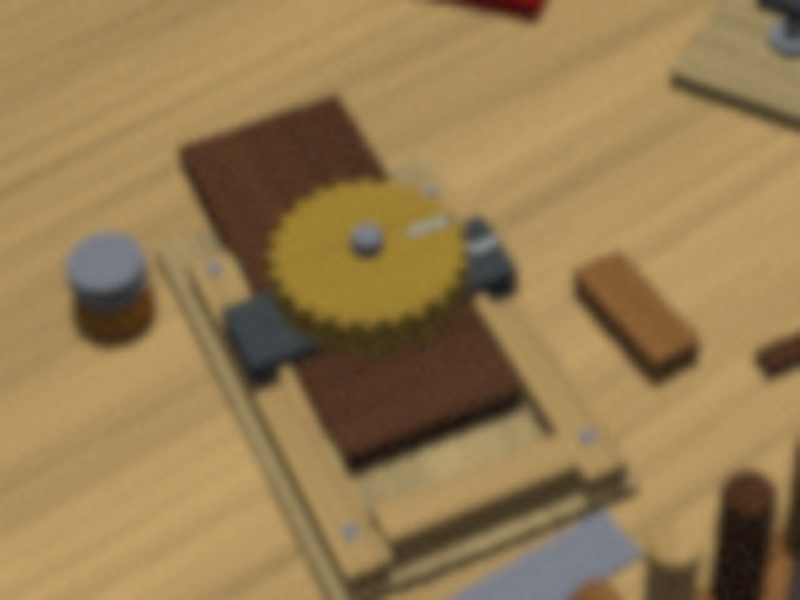

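View pics/c2.png

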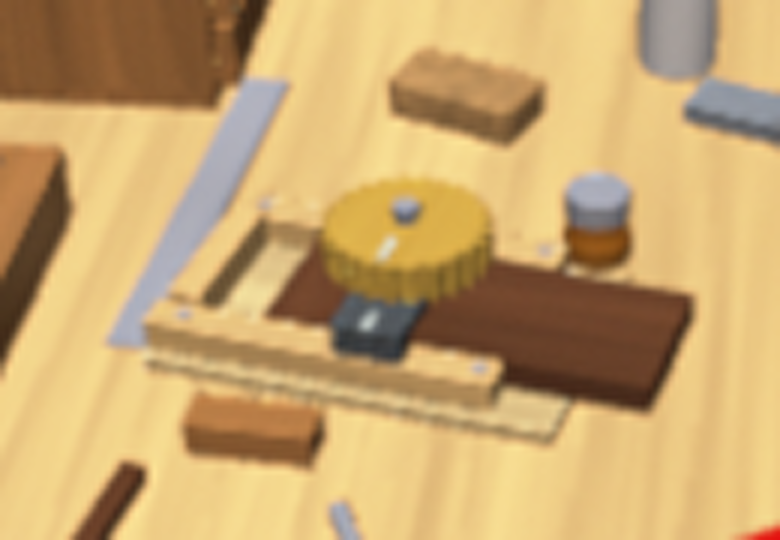

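Both crops confirm it. The dark blank is the one under the steel portal, its near end is at scene (232,225), and the white mark sits next to the index line. Next I'll measure the jig frame.

Run:
```python
from h import *
a=snapshot("scene");b=snapshot("side")
A=lambda u,v:(180+u/5-.4,200+v/5-.4); B=lambda u,v:(190+u/6-.4,140+v/6-.4)
print("spindle",onz(a,A(367,232),86),onz(b,B(405,202),86))
print("index",onz(a,A(483,245),49),onz(b,B(370,320),49))
print("nearL",onz(a,A(338,97),28),onz(b,B(650,402),28))
print("nearR",onz(a,A(181,150),28),onz(b,B(692,297),28))
print("farR",onz(a,A(355,455),28),"farL",onz(a,A(521,390),28))
print("jar cap",onz(a,A(107,260),45),onz(b,B(598,192),45)); print("offcut",onz(a,A(635,310),22),onz(b,B(255,415),22))
for s,n,roi in((a,"a",(225,230,60,45)),(b,"b",(240,165,35,30))):
    x,y,w,h=roi; f=cv2.cvtColor(s["frame"][y:y+h,x:x+w],cv2.COLOR_RGB2HSV)
    m=(cv2.inRange(f,(18,150,90) if n=="a" else (18,140,100),(32,255,255)))
    cs,_=cv2.findContours(m,cv2.RETR_EXTERNAL,cv2.CHAIN_APPROX_NONE); c=max(cs,key=cv2.contourArea).reshape(-1,2)
    print(n,cv2.boundingRect(c.reshape(-1,1,2)),cv2.contourArea(c))
    P=np.array([onz(s,(p[0]+x,p[1]+y),76)[:2] for p in c])
    # use camera-far side of rim only (top edge)
    o=s["extrinsics"][:2,3]; ctr=P.mean(0); d=(ctr-o)/np.linalg.norm(ctr-o)
    Q=P[(P-ctr)@d>-5]
    from scipy.optimize import least_squares
    r=least_squares(lambda v:np.hypot(*(Q-v[:2]).T)-v[2],[*ctr,46],loss="soft_l1"); print(r.x,r.cost,len(Q))
```

```text
spindle [ 616.27648023 -147.63602349   86.        ] [ 618.42200709 -143.91065412   86.        ]
index [628.72301002 -90.64648203  49.        ] [630.2403026  -85.83206777  49.        ]
nearL [482.45387491 -74.8603052   28.        ] [480.59617923 -55.25555008  28.        ]
nearR [ 464.579329   -161.15500508   28.        ] [ 463.78012123 -151.78279742   28.        ]
farR [ 678.29025311 -201.90037854   28.        ] farL [ 695.5864398  -120.53251258   28.        ]
jar cap [ 521.76832481 -235.94360871   45.        ] [ 521.34914352 -226.96930911   45.        ]
offcut [687.89882656 -44.35862667  22.        ] [683.87863885 -34.0746695   22.        ]
a (8, 5, 40, 31) 817.5
[ 609.79726552 -150.15628306   38.33635461] 207.4491260049475 67
b (3, 5, 29, 20) 438.5
[ 617.31679825 -135.45994865   44.98097461] 17.693154089496396 37
```

```bash
python3 -m creep '{"translation":[[37,-24,0],[37,-24,0],[37,-24,0],[37,-24,0],[37,-24,0],[37,-24,0],[37,-24,0],[37,-24,0],[37,-24,0],[37,-24,0]],"rotation":[[0,0,0],[0,0,0],[0,0,0],[0,0,0],[0,0,0],[0,0,0],[0,0,0],[0,0,0],[0,0,0],[0,0,0]],"claw":[0,0,0,0,0,0,0,0,0,0]}' 40
python3 -m creep '{"translation":[[37,-24,0],[37,-24,0],[37,-24,0],[37,-24,0],[0,0,0]],"rotation":[[0,0,0],[0,0,0],[0,0,0],[0,0,0],[0,0,0]],"claw":[0,0,0,0,0]}'
python3 - <<'E'
from h import *
s=snapshot("wrist"); cv2.imwrite("pics/w1.png",s["frame"][:,:,::-1]); print(sense()["joint_pos"])
a=snapshot("scene")
for p in [(297,352),(283,345),(310,335),(402,262)]: print(onz(a,p,0))
E
```

```text
time: 1.35
tool_pos: [441.2, -268.3, 210.9]
tcp_rot: [180.0, -0.0, 12.7]
ft_force: [-0.1, -0.7, -0.3]
finger_gap: -0.8
time: 1.85
tool_pos: [566.0, -139.3, 210.2]
tcp_rot: [-179.9, -0.1, 13.0]
ft_force: [-0.1, -0.4, -0.1]
finger_gap: 0.1
[-1.91107397e+01  4.73428737e+00  8.82430645e+01  1.55035849e-02
  8.70536563e+01  5.79539251e+01]
[ 847.11777475 -206.15316825    0.        ]
[ 816.65208092 -218.81618221    0.        ]
[ 833.8195348  -159.17574162    0.        ]
[823.08477617 152.85984487   0.        ]
```

View pics/w1.png

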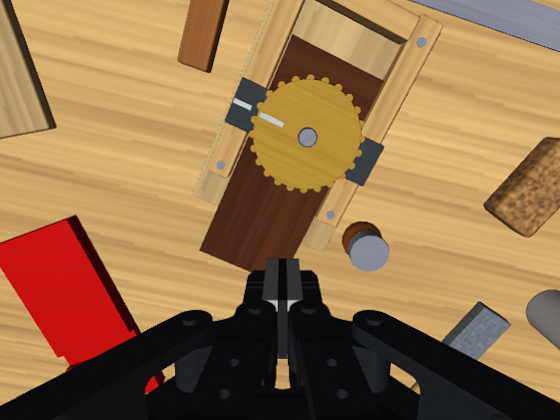

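The wrist view shows the ring at (307,134), the mark at (271,120), the index line at (241,104), and the dark blank running to its near end at about (232,260). The closed fingertips are at (282,265).

Run:
```python
from h import *
from scipy.optimize import least_squares
s=snapshot("wrist"); st=sense(); print(st["tool_pos"],st["tcp_rot"])
x,y,w,h=240,65,135,140
f=cv2.cvtColor(s["frame"][y:y+h,x:x+w],cv2.COLOR_RGB2HSV)
m=cv2.inRange(f,(19,175,80),(32,255,255)); 
cs,_=cv2.findContours(m,cv2.RETR_EXTERNAL,cv2.CHAIN_APPROX_NONE); c=max(cs,key=cv2.contourArea).reshape(-1,2)
c=cv2.convexHull(c.reshape(-1,1,2)).reshape(-1,2)
P=np.array([onz(s,(p[0]+x,p[1]+y),76)[:2] for p in c])
r=least_squares(lambda v:np.hypot(*(P-v[:2]).T)-v[2],[616,-147,46],loss="soft_l1"); print("ring",r.x,r.cost,len(P))
print("spindle",onz(s,(307.5,137),86)[:2])
print("index",onz(s,(241,104),49)[:2],"mark",onz(s,(271,120),76)[:2])
print("farR/L",onz(s,(384,81),28)[:2],onz(s,(294,36),28)[:2],"nearL",onz(s,(200,250),28)[:2])
print("jar",onz(s,(370,254),45)[:2])
cv2.imwrite("pics/mask.png",m)
crop(s,"tip.png",210,240,150,110,5)
crop(s,"ringw.png",190,0,250,220,2,[[r.x[0],r.x[1],76]]+[[r.x[0]+46.5*np.cos(t),r.x[1]+46.5*np.sin(t),76] for t in np.arange(0,6.3,.2)])
```

```text
[ 563.15359735 -143.63265194  210.35940278] [1.79995303e+02 4.39924922e-02 1.27514649e+01]
ring [ 616.7281625  -147.10458848   45.79738058] 1.0160006665038082 32
spindle [ 614.29369012 -150.9867184 ]
index [625.93281659 -92.54312601] mark [ 619.98878324 -120.67306897]
farR/L [ 672.60290742 -210.14318438] [ 690.25956043 -124.05048722] nearL [477.20707691 -76.99229706]
jar [ 517.26892889 -239.95876694]
```

View pics/tip.png

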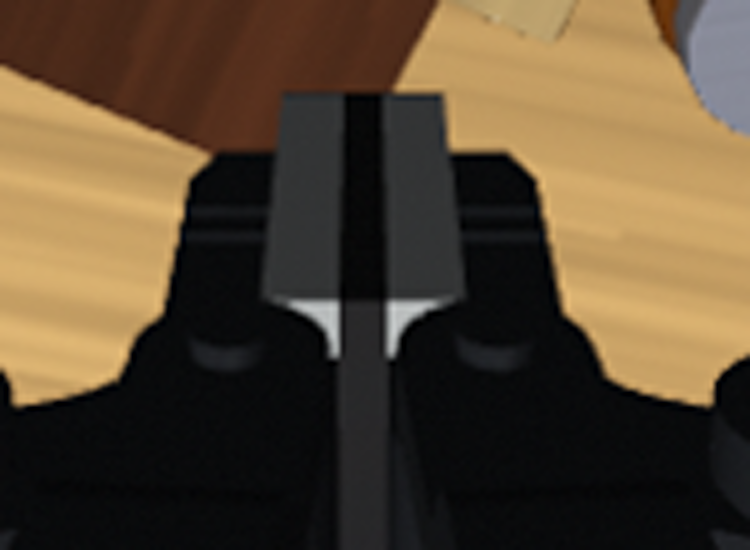

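View pics/ringw.png

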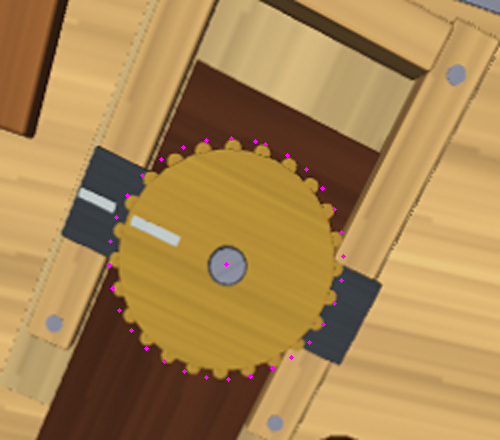

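```bash
python3 -m creep '{"translation":[[0,0,0],[0,0,0],[0,0,0],[0,0,0],[0,0,0],[0,0,0],[0,0,0],[0,0,0],[0,0,0]],"rotation":[[0,0,0.148],[0,0,0.148],[0,0,0.148],[0,0,0.148],[0,0,0.148],[0,0,0.148],[0,0,0.148],[0,0,0.147],[0,0,0]],"claw":[0,0,0,0,0,0,0,0,0]}'
cat >> h.py <<'E'
AL=np.radians(20)
def toolc(rho,al=AL): return np.array([11+rho*np.cos(al),7.5+rho*np.sin(al)])
def goal(C,phi,rho,al=AL):
    yaw=np.radians(phi+180)+al; x=np.array([np.cos(yaw),np.sin(yaw)]); y=np.array([np.sin(yaw),-np.cos(yaw)])
    c=toolc(rho,al); return np.array(C)-c[0]*x-c[1]*y, (np.degrees(yaw)+180)%360-180
def delta(st,target):
    """shift in current tool axes"""
    yw=np.radians(st["tcp_rot"][2]); x=np.array([np.cos(yw),np.sin(yw),0]);y=np.array([np.sin(yw),-np.cos(yw),0])
    d=np.array(target)-st["tool_pos"]; return np.array([d@x,d@y,-d[2]])
def state():
    v=[sense() for _ in range(1)][0]; return v
def ringfit(s,C=(616.5,-148),ztop=76):
    from scipy.optimize import least_squares
    f=cv2.cvtColor(s["frame"],cv2.COLOR_RGB2HSV); m=cv2.inRange(f,(19,175,60),(32,255,255))
    cs,_=cv2.findContours(m,cv2.RETR_EXTERNAL,cv2.CHAIN_APPROX_NONE)
    c0=proj(s,[[*C,ztop]])[0]
    cs=[c for c in cs if cv2.contourArea(c)>1500]
    c=min(cs,key=lambda c:np.hypot(*(c.reshape(-1,2).mean(0)-c0)))
    P=np.array([onz(s,p,ztop)[:2] for p in cv2.convexHull(c).reshape(-1,2)])
    r=least_squares(lambda v:np.hypot(*(P-v[:2]).T)-v[2],[*C,46],loss="soft_l1"); return r.x
E
python3 - <<'E'
from h import *
s=snapshot("wrist"); st=sense(); cv2.imwrite("pics/w2.png",s["frame"][:,:,::-1]); print(st["tool_pos"],st["tcp_rot"])
print(ringfit(s))
g,yaw=goal((616.5,-148),105,60); print(g,yaw,delta(st,[*g,66]))
E
```

```text
time: 2.9
tool_pos: [562.6, -145.1, 210.8]
tcp_rot: [180.0, -0.0, -55.3]
ft_force: [0.1, -0.6, 0.3]
finger_gap: -0.1
[ 562.73198073 -144.84058681  210.79387908] [ 1.79995823e+02 -1.79261520e-02 -5.49974177e+01]
[ 616.47388919 -147.76177927   45.88096808]
[600.80515683 -76.73195466] -55.00000000000006 [-33.95028228 -70.25475674 144.79387908]
```

View pics/w2.png

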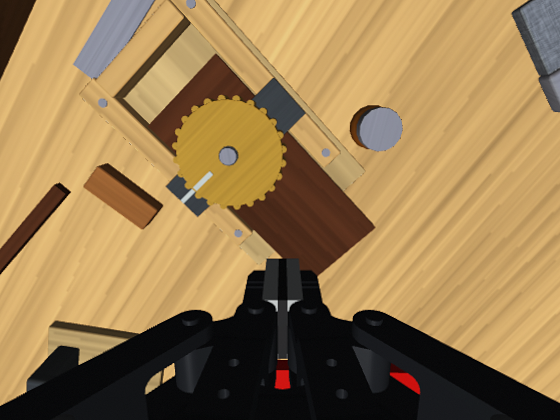

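The wrist view shows the ring at (229,155), with the mark next to the index line at (195,188). The fitted centre is (616.5,-147.7), which agrees with the first fit. Next I'll go beside the rim and lower the closed fingertip.

```bash
python3 -m creep '{"translation":[[-17,-35,0],[-17,-35,0],[0,0,45],[0,0,45],[0,0,40],[0,0,14.5],[0,0,0]],"rotation":[[0,0,0],[0,0,0],[0,0,0],[0,0,0],[0,0,0],[0,0,0],[0,0,0]],"claw":[0,0,0,0,0,0,0]}'
python3 - <<'E'
from h import *
s=snapshot("wrist"); st=sense(); cv2.imwrite("pics/w3.png",s["frame"][:,:,::-1]); print(st["tool_pos"],st["tcp_rot"],st["ft_force"])
for rho in(49,46.5,45):
  g,yaw=goal((616.5,-147.6),105,rho); print(rho,delta(st,[*g,66]))
E
```

```text
time: 3.65
tool_pos: [599.0, -75.7, 63.5]
tcp_rot: [179.8, 0.2, -55.0]
ft_force: [-0.0, -0.4, 0.3]
finger_gap: -0.2
[600.99089447 -76.06639889  66.288458  ] [ 1.79958077e+02  4.17143412e-02 -5.50013599e+01] [-0.17800799 -0.80060769  0.79622989]
49 [10.44771117  4.06643751  0.288458  ]
46.5 [12.79696301  4.92143211  0.288458  ]
45 [14.20651412  5.43442887  0.288458  ]
```

View pics/w3.png

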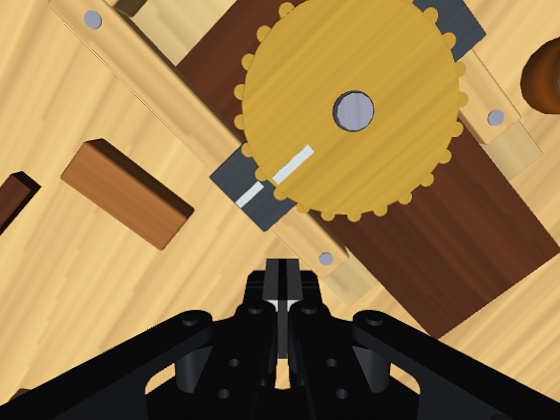

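The view shows the tip's leading corner at (300,260), just outside the rim, with the mark at (293,165). Now I'll move into contact and start the first arc.

```bash
python3 -m creep '{"translation":[[7,2.6,0],[5.5,2.1,0],[-1.65,5.92,0],[-1.65,5.92,0],[-1.65,5.92,0],[-2.12,5.75,0]],"rotation":[[0,0,0],[0,0,0],[0,0,-0.1047],[0,0,-0.1047],[0,0,-0.1047],[0,0,-0.1047]],"claw":[0,0,0,0,0,0]}'
python3 - <<'E'
from h import *
s=snapshot("wrist"); st=sense(); cv2.imwrite("pics/w4.png",s["frame"][:,:,::-1]); print(st["tool_pos"],st["tcp_rot"],st["ft_force"])
g,yaw=goal((616.5,-147.6),129,45); print(yaw,delta(st,[*g,66]))
E
```

```text
time: 4.3
tool_pos: [584.2, -100.9, 68.3]
tcp_rot: [-180.0, -0.2, -30.8]
ft_force: [-0.1, -0.9, 0.0]
finger_gap: -0.1
[ 583.51477219 -101.3772213    68.17918984] [-1.79983921e+02 -1.63022970e-01 -3.04813514e+01] [ 0.40563039  0.31305512 -0.64869933]
-31.0 [-1.20342533 -0.26980469  2.17918984]
```

View pics/w4.png

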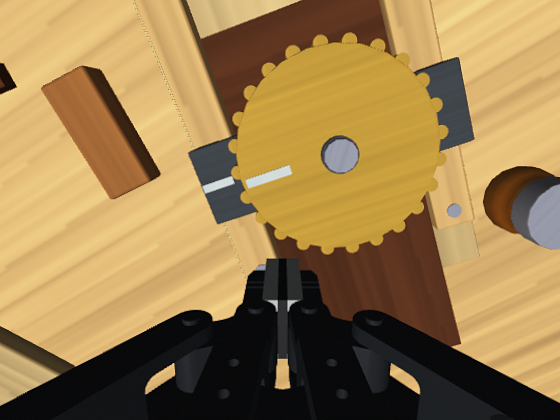

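Run:
```python
from h import *
s=snapshot("wrist"); st=sense(); print(st["tool_pos"], st["tcp_rot"])
for p in[(265.5,258.5),(298.5,258.5)]:
  for z in (st["tool_pos"][2],): 
    q=onz(s,p,z); print(p,q,delta(st,q))
print(ringfit(s))
crop(s,"t4.png",220,200,160,110,5)
```

```text
[ 583.80375387 -101.00640109   68.05062548] [-1.79967539e+02 -1.60432852e-01 -3.10140991e+01]
(265.5, 258.5) [587.89707241 -94.31475944  68.05062548] [ 0.06027833 -7.84408638 -0.        ]
(298.5, 258.5) [ 579.83702029 -108.00804626   68.05062548] [ 0.20793911  8.0445492  -0.        ]
[ 617.01272627 -147.16094864   45.84262666]
```

View pics/t4.png

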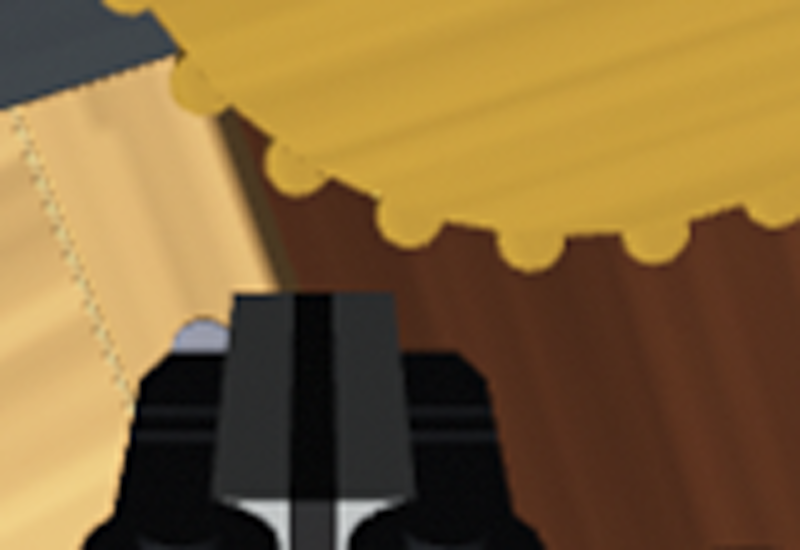

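Run:
```python
from h import *
s=snapshot("wrist"); st=sense(); yw=np.radians(st["tcp_rot"][2]); x=np.array([np.cos(yw),np.sin(yw),0]);y=np.array([np.sin(yw),-np.cos(yw),0])
for X in(-11,0,11):
  for Z in(0,10,20,30,40): print(X,Z,proj(s,[st["tool_pos"]+X*x+7.5*y+[0,0,Z]]).round(1))
print(s["extrinsics"][:3,3]-st["tool_pos"])
```

```text
-11 0 [[297.2 279.7]]
-11 10 [[298.  289.5]]
-11 20 [[299.  300.5]]
-11 30 [[300.  312.9]]
-11 40 [[301.2 327.1]]
0 0 [[297.5 258.9]]
0 10 [[298.4 267.7]]
0 20 [[299.4 277.6]]
0 30 [[300.5 288.7]]
0 40 [[301.8 301.5]]
11 0 [[297.8 237.4]]
11 10 [[298.8 245.1]]
11 20 [[299.8 253.7]]
11 30 [[301.  263.5]]
11 40 [[302.3 274.8]]
[ 60.51516003 -36.5366112  163.37086308]
```

```bash
python3 -m creep '{"translation":[[3.5,1,0.8],[3.2,0.9,0.8],[-1.4,4.8,0],[-1.4,4.8,0],[-1.4,4.8,0],[-1.4,4.8,0],[0,0,0]],"rotation":[[0,0,0],[0,0,0],[0,0,-0.1047],[0,0,-0.1047],[0,0,-0.1047],[0,0,-0.1047],[0,0,0]],"claw":[0,0,0,0,0,0,0]}'
python3 - <<'E'
from h import *
s=snapshot("wrist"); st=sense(); print(st["tool_pos"],st["tcp_rot"],st["ft_force"])
print(ringfit(s))
cv2.imwrite("pics/w5.png",s["frame"][:,:,::-1])
q=onz(s,(298.5,258.5),st["tool_pos"][2]); print(q,np.hypot(*(q[:2]-[616.7,-147.5])))
E
```

```text
time: 5.15
tool_pos: [575.5, -120.9, 64.4]
tcp_rot: [180.0, 0.0, -7.1]
ft_force: [-0.7, -0.0, 0.5]
finger_gap: 0.0
[ 575.59514207 -120.64315034   64.49093076] [-1.79999673e+02 -8.40813421e-03 -7.27757173e+00] [-0.08341124  0.20351802 -0.2840303 ]
[ 617.05762344 -147.13611045   45.77448566]
[ 574.87632983 -128.58107517   64.49093076] 45.90365021932483
```

View pics/w5.png

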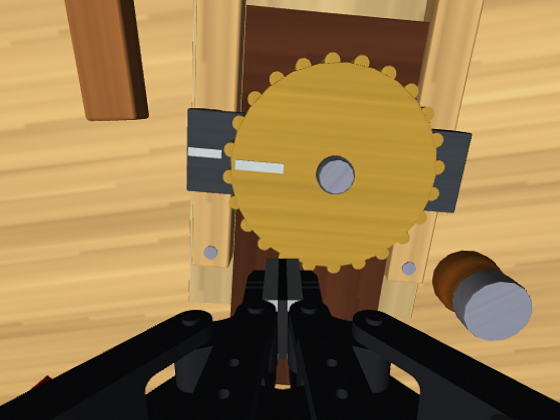

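The tip is now right at the rim, at (300,258), and there is no contact yet. I'll spiral in further while orbiting.

```bash
python3 -m creep '{"translation":[[-1.4,4.8,0],[-1.4,4.8,0],[-1.4,4.8,0],[-1.4,4.8,0],[-1.4,4.8,0]],"rotation":[[0,0,-0.1047],[0,0,-0.1047],[0,0,-0.1047],[0,0,-0.1047],[0,0,-0.1047]],"claw":[0,0,0,0,0]}'
python3 - <<'E'
from h import *
s=snapshot("wrist"); st=sense(); print(st["tool_pos"],st["tcp_rot"],st["ft_force"])
print(ringfit(s))
cv2.imwrite("pics/w6.png",s["frame"][:,:,::-1])
q=onz(s,(298.5,258.5),st["tool_pos"][2]); print(q,np.hypot(*(q[:2]-[616.7,-147.5])))
E
```

```text
time: 5.7
tool_pos: [570.7, -144.6, 64.5]
tcp_rot: [-180.0, -0.0, 22.9]
ft_force: [0.4, -0.4, -0.6]
finger_gap: 0.0
[ 570.81391324 -145.37084934   64.57714924] [ 1.79972332e+02 -6.29572372e-03  2.32932613e+01] [ 0.79627862 -0.67939363 -0.08971601]
[ 617.014295   -146.86364083   45.76802148]
[ 574.22866188 -151.56428138   64.57714924] 42.665360005871335
```

View pics/w6.png

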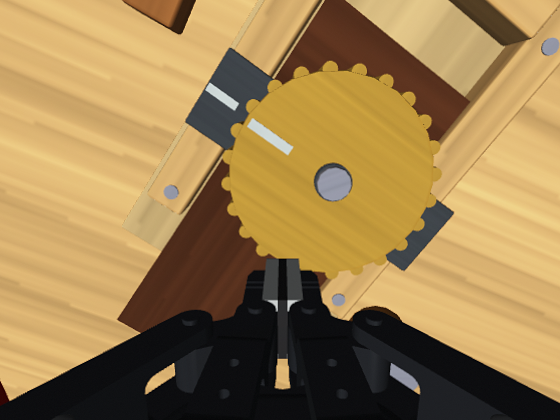

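The corner is now among the ribs, near (305,262). I'll carry on with the orbit at this radius.

```bash
python3 -m creep '{"translation":[[-1.85,4.55,0],[-1.85,4.55,0],[-1.85,4.55,0],[-1.85,4.55,0],[-1.85,4.55,0]],"rotation":[[0,0,-0.1047],[0,0,-0.1047],[0,0,-0.1047],[0,0,-0.1047],[0,0,-0.1047]],"claw":[0,0,0,0,0]}'
python3 - <<'E'
from h import *
s=snapshot("wrist"); st=sense(); print(st["tool_pos"],st["tcp_rot"],st["ft_force"])
print(ringfit(s))
cv2.imwrite("pics/w7.png",s["frame"][:,:,::-1])
q=onz(s,(298.5,258.5),st["tool_pos"][2]); print(q,np.hypot(*(q[:2]-[616.7,-147.5])))
E
```

```text
time: 6.25
tool_pos: [576.2, -168.2, 64.5]
tcp_rot: [180.0, -0.0, 52.8]
ft_force: [-0.4, 0.7, 0.1]
finger_gap: 0.0
[ 576.43998989 -168.90789488   64.59208738] [1.79966959e+02 3.62046792e-04 5.32069794e+01] [-0.7776589   0.20877291  1.05277604]
[ 616.77582263 -146.81364971   45.83956229]
[ 582.78742744 -172.57521626   64.59208738] 42.17616682414094
```

View pics/w7.png

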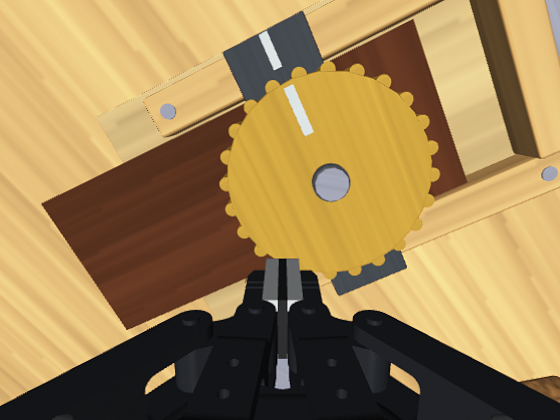

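Mark and index still agree, so the ring hasn't turned and there is no contact. I'll step inward until I feel force.

```bash
python3 -m creep '{"translation":[[0.7,0.3,0],[0.7,0.3,0],[0.7,0.3,0]],"rotation":[[0,0,0],[0,0,0],[0,0,0]],"claw":[0,0,0]}'; python3 -m creep '{"translation":[[1,0.3,0],[1,0.3,0]],"rotation":[[0,0,0],[0,0,0]],"claw":[0,0]}'
python3 - <<'E'
from h import *
s=snapshot("wrist"); st=sense(); print(st["tool_pos"],st["tcp_rot"],st["ft_force"])
crop(s,"t8.png",220,200,160,110,5)
E
```

```text
time: 6.6
tool_pos: [577.9, -166.8, 64.4]
tcp_rot: [-180.0, -0.0, 52.7]
ft_force: [0.3, 0.4, 0.4]
finger_gap: -0.2
time: 6.8
tool_pos: [579.6, -165.8, 64.5]
tcp_rot: [180.0, -0.0, 52.9]
ft_force: [-0.3, -0.8, 0.4]
finger_gap: -0.1
[ 579.69147686 -165.70625637   64.53635635] [ 1.79994402e+02 -6.91722583e-03  5.28768556e+01] [-1.34739568 -0.03524394 -0.50503346]
```

View pics/t8.png

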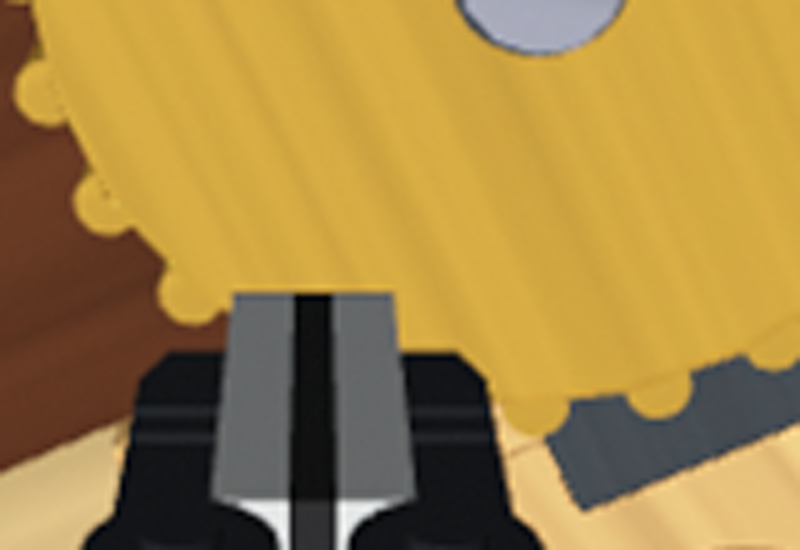

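Run:
```python
from h import *
st=sense(); T=st["tool_pos"]
s=snapshot("scene");crop(s,"c9.png",180,130,160,140,5,[T]);
b=snapshot("side");crop(b,"d9.png",210,120,110,90,6,[T])
```

```text
(no output)
```

View pics/c9.png

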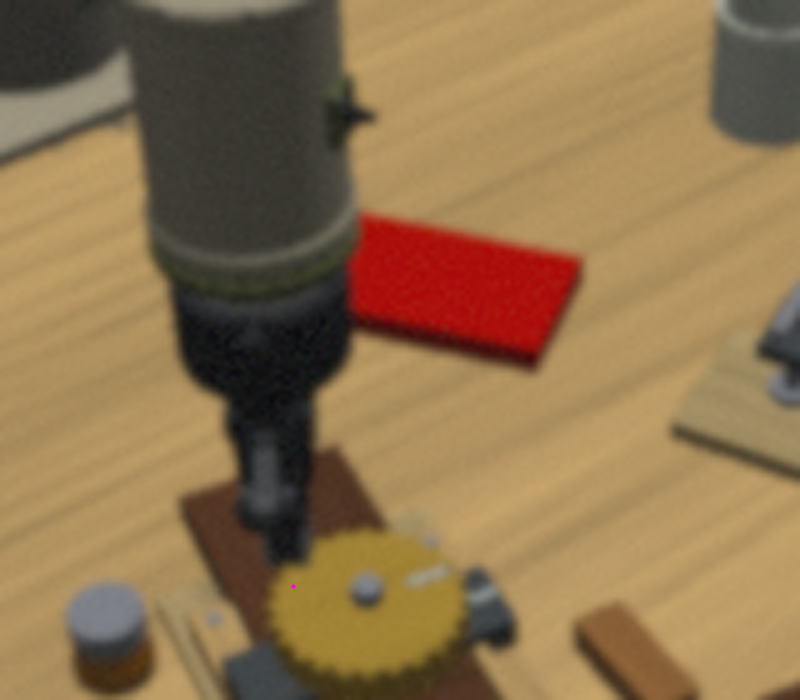

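View pics/d9.png

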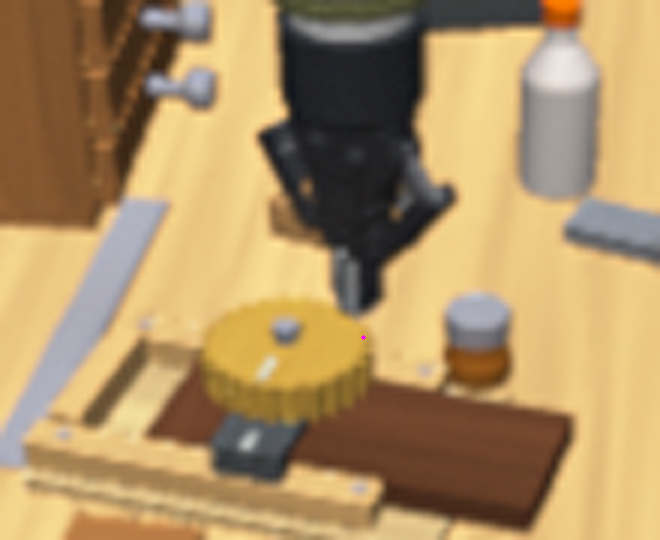

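Both outside views show the real tip above the ring's top face: scene crop (290,562), side crop (358,312). The reported TCP projects lower. I'll triangulate the tip.

Run:
```python
from h import *
st=sense(); T=st["tool_pos"];s=snapshot("scene");b=snapshot("side"); w=snapshot("wrist")
def tri(*rs):
    A=np.zeros((3,3));v=np.zeros(3)
    for o,d in rs:
        d=d/np.linalg.norm(d);M=np.eye(3)-np.outer(d,d);A+=M;v+=M@o
    return np.linalg.solve(A,v)
r1=ray(s,(180+290/5-.4,130+562/5-.4));r2=ray(b,(210+360/6-.4,120+311/6-.4));r3=ray(w,(282,258.5))
for rs in((r1,r2),(r1,r3),(r2,r3),(r1,r2,r3)): P=tri(*rs); print(P,delta(st,P))
print(T)
```

```text
[ 580.44573388 -166.057285     81.23096688] [  0.38630215   0.83285495 -16.69992185]
[ 580.36412388 -163.22699014   77.4431713 ] [  2.59423349  -0.93978952 -12.91212626]
[ 582.28673321 -160.20390513   83.2841477 ] [  6.16509173  -1.23037684 -18.75310267]
[ 581.24387595 -163.74577477   80.46329243] [  2.71126923   0.07480588 -15.93224739]
[ 579.54846776 -165.86288786   64.53104504]
```

Run:
```python
from h import *
st=sense(); T=st["tool_pos"]; C=np.array([616.8,-147.3])
for X in(6,9,11):
  yw=np.radians(st["tcp_rot"][2]); x=np.array([np.cos(yw),np.sin(yw)]);y=np.array([np.sin(yw),-np.cos(yw)])
  k=T[:2]+X*x+7.5*y; d=C-k; print(X,np.hypot(*d),np.degrees(np.arctan2(-d[1],-d[0])), d@x,d@y)
```

```text
6 33.28454700869301 -146.38332287041695 31.41797807176554 10.989618894936921
9 30.468889069726547 -148.24628392060035 28.41797807176554 10.989618894936935
11 28.612607166356554 -149.69094917085636 26.41797807176552 10.989618894936912
```

```bash
python3 -m creep '{"translation":[[-12,-4.2,0],[-12,-4.2,0],[0,0,6],[0,0,6],[0,0,6],[0,0,0]],"rotation":[[0,0,0],[0,0,0],[0,0,0],[0,0,0],[0,0,0],[0,0,0]],"claw":[0,0,0,0,0,0]}'
python3 - <<'E'
from h import *
s=snapshot("wrist"); st=sense(); print(st["tool_pos"],st["tcp_rot"],st["ft_force"])
crop(s,"w10.png",160,150,260,160,3)
b=snapshot("side");crop(b,"d10.png",210,120,110,90,6)
E
```

```text
time: 7.7
tool_pos: [557.4, -179.5, 44.9]
tcp_rot: [-179.9, 0.0, 52.9]
ft_force: [0.0, -0.4, 0.4]
finger_gap: -0.2
[ 557.79390115 -179.59888231   45.47115658] [-1.79905209e+02  2.01331758e-02  5.29201480e+01] [ 0.07106757  0.31487006 -0.88806855]
```

View pics/w10.png

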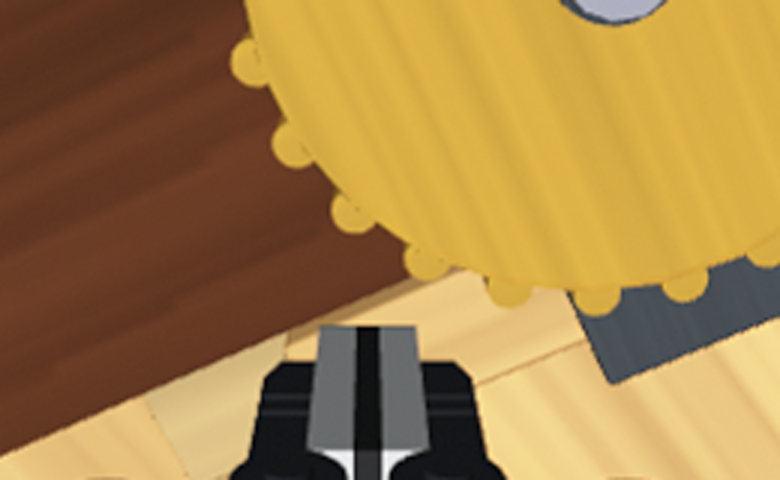

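View pics/d10.png

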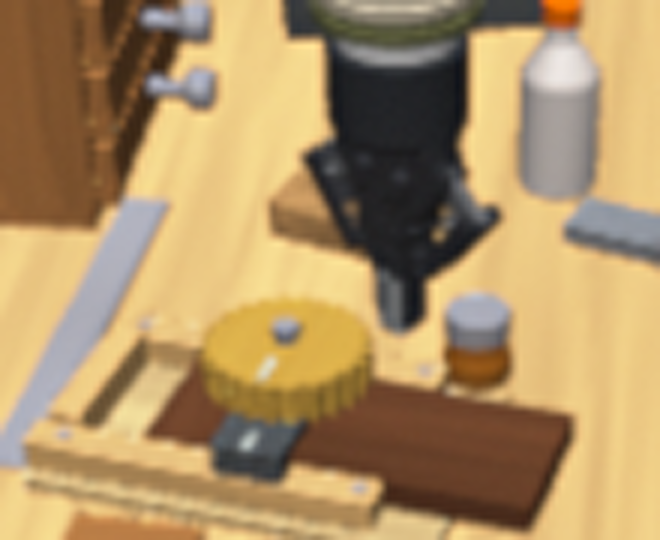

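The tip is now level with the rim and outside it. I'll approach again and arc.

```bash
python3 -m creep '{"translation":[[4,1.4,0],[3.4,1.4,0],[-1.7,5.64,0],[-1.7,5.64,0],[-1.7,5.64,0],[-1.7,5.64,0]],"rotation":[[0,0,0],[0,0,0],[0,0,-0.1047],[0,0,-0.1047],[0,0,-0.1047],[0,0,-0.1047]],"claw":[0,0,0,0,0,0]}'
python3 - <<'E'
from h import *
s=snapshot("wrist"); st=sense(); print(st["tool_pos"],st["tcp_rot"],st["ft_force"])
print(ringfit(s)); cv2.imwrite("pics/w11.png",s["frame"][:,:,::-1])
E
```

```text
time: 8.4
tool_pos: [581.7, -192.5, 46.6]
tcp_rot: [-180.0, 0.0, 77.2]
ft_force: [-2.8, -1.7, 1.2]
finger_gap: -0.4
[ 582.35671037 -193.05467547   46.80581316] [1.79982336e+02 4.15658081e-02 7.75134234e+01] [-2.48495902 -0.79538191  0.7643043 ]
[ 616.57694213 -146.85112684   45.73082365]
```

View pics/w11.png

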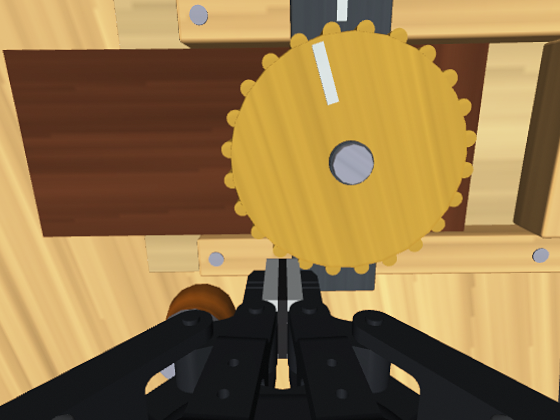

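There's contact now. The ring has turned anticlockwise: the mark at (325,72) is off the line at (342,5). I'll continue, measuring the mark angle in code.

```bash
cat >> h.py <<'E'
C0=np.array([616.6,-147.0])
def markang(s):
    f=s["frame"].astype(int); m=((f.min(2)>150)&(f.max(2)-f.min(2)<60)).astype(np.uint8)
    ys,xs=np.nonzero(m); P=np.array([onz(s,(x,y),76)[:2] for x,y in zip(xs,ys)])-C0
    r=np.hypot(*P.T); k=(r>24)&(r<43)
    if k.sum()<20: return None,k.sum()
    Q=P[k]; a=np.median(np.degrees(np.arctan2(Q[:,1],Q[:,0]))); return (a-78.5),k.sum()
def rep(n=None):
    s=snapshot("wrist"); st=sense(); print(st["time"],st["tool_pos"].round(1),st["tcp_rot"].round(1),st["ft_force"].round(1),"j6",st["joint_pos"][5].round(1),"ring",ringfit(s).round(1),"mark",markang(s))
    if n: cv2.imwrite("pics/"+n,s["frame"][:,:,::-1])
    return s,st
E
python3 -c "
from h import *
rep()"
python3 -m creep '{"translation":[[-2.76,7.34,0],[-2.76,7.34,0],[-2.76,7.34,0],[-2.76,7.34,0]],"rotation":[[0,0,-0.1396],[0,0,-0.1396],[0,0,-0.1396],[0,0,-0.1396]],"claw":[0,0,0,0]}'
python3 -c "
from h import *
rep('w12.png')"
```

```text
8.5 [ 582.2 -192.7   46.7] [180.   0.  77.] [-0.8 -0.4 -0.2] j6 -10.1 ring [ 616.6 -146.9   45.8] mark (np.float64(17.076801217780613), np.int64(633))
time: 8.9
tool_pos: [610.4, -203.7, 46.4]
tcp_rot: [-180.0, -0.0, 109.0]
ft_force: [-2.2, 0.1, -0.0]
finger_gap: 0.1
8.95 [ 611.6 -203.8   46.7] [180.    0.  109.5] [-2.6 -0.4 -0.3] j6 -42.5 ring [ 616.4 -147.1   45.8] mark (np.float64(48.11497226534195), np.int64(621))
```

View pics/w12.png

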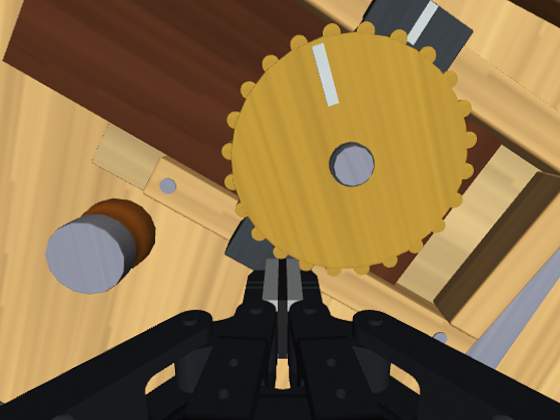

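The view shows the tip locked between two ribs at (300,262), and the ring following one to one: 32° of tool turn gave 31° of ring. Now I'll finish this stroke.

```bash
python3 -m creep '{"translation":[[-2.76,7.34,0],[-2.76,7.34,0],[-2.76,7.34,0],[-2.76,7.34,0],[-2.76,7.34,0],[-2.76,7.34,0]],"rotation":[[0,0,-0.1396],[0,0,-0.1396],[0,0,-0.1396],[0,0,-0.1396],[0,0,-0.1396],[0,0,-0.1396]],"claw":[0,0,0,0,0,0]}'
python3 -c "
from h import *
rep()"
python3 -m creep '{"translation":[[-2.76,7.34,0],[-2.76,7.34,0],[-2.76,7.34,0],[-2.76,7.34,0],[-2.76,7.34,0],[-2.76,7.34,0]],"rotation":[[0,0,-0.1396],[0,0,-0.1396],[0,0,-0.1396],[0,0,-0.1396],[0,0,-0.1396],[0,0,-0.1396]],"claw":[0,0,0,0,0,0]}'
python3 -c "
from h import *
rep('w13.png')"
```

```text
time: 9.55
tool_pos: [654.1, -189.6, 46.6]
tcp_rot: [-180.0, 0.0, 156.9]
ft_force: [-0.4, -2.8, 0.3]
finger_gap: 0.3
9.6 [ 654.9 -188.5   46.7] [1.800e+02 1.000e-01 1.574e+02] [ 0.3 -1.2 -1. ] j6 -87.8 ring [ 616.5 -147.4   45.8] mark (np.float64(96.42905376257255), np.int64(613))
time: 10.2
tool_pos: [672.8, -147.5, 46.8]
tcp_rot: [-179.9, 0.1, -155.2]
ft_force: [1.6, -1.2, -2.1]
finger_gap: -0.1
10.25 [ 672.7 -146.    46.7] [-1.800e+02  1.000e-01 -1.547e+02] [1.7 0.3 0. ] j6 -131.9 ring [ 616.7 -147.6   45.8] mark (np.float64(-214.76048524347436), np.int64(627))
```

View pics/w13.png

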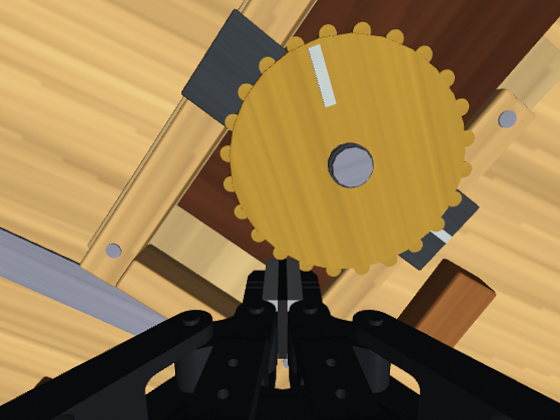

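Mark angle is now 145°, with 575° to go. I'll back the finger out, orbit back clear of the rim by 13 rib pitches plus about 2°, and re-enter.

```bash
python3 -c "
from h import *
st=sense();print(delta(st,[*C0,st['tool_pos'][2]]))"
python3 -m creep '{"translation":[[-6,-2.3,0],[-6,-2.3,0],[4.62,-8.59,0],[4.62,-8.59,0],[4.62,-8.59,0],[4.62,-8.59,0],[4.62,-8.59,0],[4.62,-8.59,0],[4.62,-8.59,0],[4.62,-8.59,0]],"rotation":[[0,0,0],[0,0,0],[0,0,0.1431],[0,0,0.1431],[0,0,0.1431],[0,0,0.1431],[0,0,0.1431],[0,0,0.1431],[0,0,0.1431],[0,0,0.1431]],"claw":[0,0,0,0,0,0,0,0,0,0]}'
python3 -c "
from h import *
st=sense();print(delta(st,[*C0,st['tool_pos'][2]]))
rep()"
python3 -m creep '{"translation":[[4.62,-8.59,0],[4.62,-8.59,0],[4.62,-8.59,0],[4.62,-8.59,0],[4.62,-8.59,0],[4.62,-8.59,0],[4.62,-8.59,0],[4.62,-8.59,0]],"rotation":[[0,0,0.1431],[0,0,0.1431],[0,0,0.1431],[0,0,0.1431],[0,0,0.1431],[0,0,0.1431],[0,0,0.1431],[0,0,0.1431]],"claw":[0,0,0,0,0,0,0,0]}'
python3 -m creep '{"translation":[[4.62,-8.59,0],[4.62,-8.59,0],[4.62,-8.59,0],[4.62,-8.59,0],[4.62,-8.59,0],[4.62,-8.59,0],[4.62,-8.59,0],[4.62,-8.59,0],[0,0,0]],"rotation":[[0,0,0.1431],[0,0,0.1431],[0,0,0.1431],[0,0,0.1431],[0,0,0.1431],[0,0,0.1431],[0,0,0.1431],[0,0,0.1431],[0,0,0]],"claw":[0,0,0,0,0,0,0,0,0]}'
python3 -c "
from h import *
st=sense();print(delta(st,[*C0,st['tool_pos'][2]]))
rep('w14.png')"
```

```text
[51.11763794 23.0727317  -0.        ]
time: 11.25
tool_pos: [645.9, -210.2, 46.5]
tcp_rot: [180.0, 0.0, 138.6]
ft_force: [0.5, -0.4, 0.2]
finger_gap: -0.2
[63.71617886 28.04560309 -0.        ]
11.3 [ 644.7 -210.9   46.3] [-180.    -0.   138.1] [ 0.7 -1.2  0.4] j6 -70.5 ring [ 616.6 -147.5   45.7] mark (np.float64(-212.86962451580936), np.int64(553))
time: 12.1
tool_pos: [572.7, -199.6, 46.6]
tcp_rot: [180.0, -0.0, 73.3]
ft_force: [0.0, 0.3, -0.1]
finger_gap: -0.2
time: 13.0
tool_pos: [551.9, -127.9, 46.7]
tcp_rot: [-180.0, -0.0, 8.0]
ft_force: [0.0, 0.4, 0.0]
finger_gap: 0.0
[61.38570597 27.91054483 -0.        ]
13.05 [ 551.8 -128.5   46.7] [180.   -0.    8.3] [0.1 0.8 1.1] j6 63.4 ring [ 616.7 -146.9   45.7] mark (np.float64(-212.71464821250584), np.int64(480))
```

View pics/w14.png

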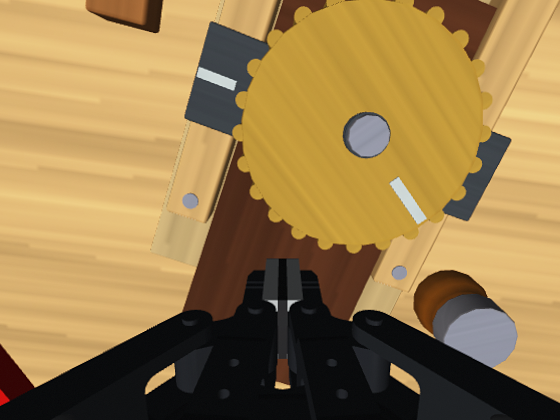

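The view shows the mark left at 147° (407,200), with the tip back outside the rim. I'll re-enter and run the second stroke.

```bash
python3 -m creep '{"translation":[[5,2.2,0],[5,2.3,0],[-2.5,7.4,0],[-2.76,7.34,0],[-2.76,7.34,0],[-2.76,7.34,0],[-2.76,7.34,0]],"rotation":[[0,0,-0.02],[0,0,0],[0,0,-0.1396],[0,0,-0.1396],[0,0,-0.1396],[0,0,-0.1396],[0,0,-0.1396]],"claw":[0,0,0,0,0,0,0]}'
python3 -c "
from h import *
st=sense();print(delta(st,[*C0,st['tool_pos'][2]]))
rep('w15.png')"
```

```text
time: 13.75
tool_pos: [565.1, -170.6, 46.2]
tcp_rot: [-179.9, 0.0, 49.7]
ft_force: [-0.5, 1.3, 0.5]
finger_gap: -0.5
[51.32651614 23.94348662 -0.        ]
13.8 [ 565.6 -171.8   46.4] [180.    0.   50.1] [-1.7  0.6 -0.9] j6 18.0 ring [ 616.8 -146.8   45.7] mark (np.float64(-175.72744844608457), np.int64(455))
```

View pics/w15.png

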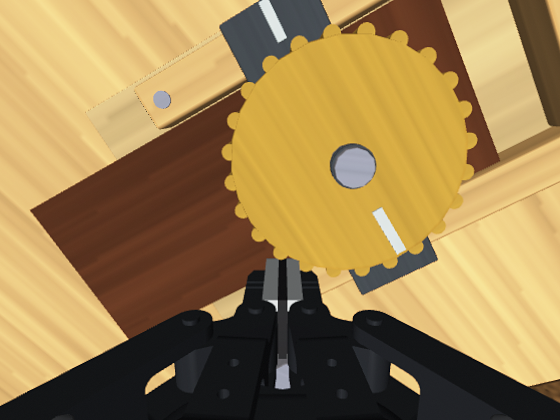

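The tip is engaged again and the ring is at 184°. I'll continue the stroke.

```bash
python3 -m creep '{"translation":[[-2.76,7.34,0],[-2.76,7.34,0],[-2.76,7.34,0],[-2.76,7.34,0],[-2.76,7.34,0],[-2.76,7.34,0],[-2.76,7.34,0],[-2.76,7.34,0],[-2.76,7.34,0],[-2.76,7.34,0]],"rotation":[[0,0,-0.1396],[0,0,-0.1396],[0,0,-0.1396],[0,0,-0.1396],[0,0,-0.1396],[0,0,-0.1396],[0,0,-0.1396],[0,0,-0.1396],[0,0,-0.1396],[0,0,-0.1396]],"claw":[0,0,0,0,0,0,0,0,0,0]}'
python3 -c "
from h import *
st=sense();print(delta(st,[*C0,st['tool_pos'][2]]))
rep()"
python3 -m creep '{"translation":[[-2.76,7.34,0],[-2.76,7.34,0],[-2.76,7.34,0],[-2.76,7.34,0],[-2.76,7.34,0],[-2.76,7.34,0],[-2.76,7.34,0],[-2.76,7.34,0],[-2.76,7.34,0],[0,0,0]],"rotation":[[0,0,-0.1396],[0,0,-0.1396],[0,0,-0.1396],[0,0,-0.1396],[0,0,-0.1396],[0,0,-0.1396],[0,0,-0.1396],[0,0,-0.1396],[0,0,-0.1396],[0,0,0]],"claw":[0,0,0,0,0,0,0,0,0,0]}'
python3 -c "
from h import *
st=sense();print(delta(st,[*C0,st['tool_pos'][2]]))
rep('w16.png')"
```

```text
time: 14.8
tool_pos: [630.7, -202.0, 46.3]
tcp_rot: [-180.0, 0.0, 129.4]
ft_force: [-0.8, -2.0, -0.5]
finger_gap: -0.0
[51.43642733 24.00366153 -0.        ]
14.85 [ 631.8 -201.5   46.5] [180.    0.  129.9] [-0.7 -0.6 -0.8] j6 -62.0 ring [ 616.4 -147.2   45.8] mark (np.float64(-95.88143191212711), np.int64(455))
time: 15.85
tool_pos: [672.7, -149.3, 46.4]
tcp_rot: [180.0, 0.0, -158.8]
ft_force: [-0.2, 0.3, -0.4]
finger_gap: -0.1
[51.47749632 22.42521841 -0.        ]
15.9 [ 672.6 -149.7   46.4] [ 180.     0.  -159.1] [1.1 0.2 1.2] j6 -127.7 ring [ 616.6 -147.6   45.8] mark (np.float64(-21.63789293254502), np.int64(444))
```

View pics/w16.png

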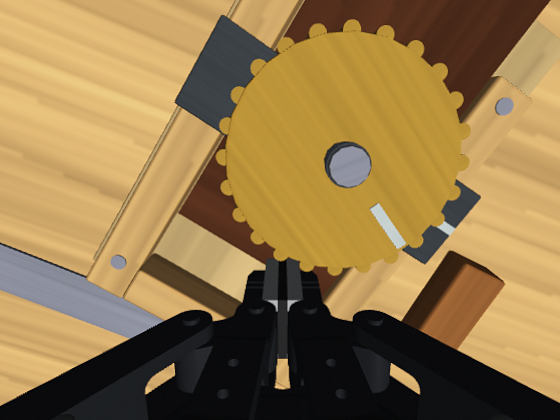

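The ring is at 338.4°, so 381.6° remain. I'll return by 14 rib pitches plus 2°.

```bash
python3 -m creep '{"translation":[[-6,-2.3,0],[-6,-2.3,0],[4.6,-8.54,0],[4.6,-8.54,0],[4.6,-8.54,0],[4.6,-8.54,0],[4.6,-8.54,0],[4.6,-8.54,0],[4.6,-8.54,0],[4.6,-8.54,0]],"rotation":[[0,0,0],[0,0,0],[0,0,0.1423],[0,0,0.1423],[0,0,0.1423],[0,0,0.1423],[0,0,0.1423],[0,0,0.1423],[0,0,0.1423],[0,0,0.1423]],"claw":[0,0,0,0,0,0,0,0,0,0]}'
python3 -m creep '{"translation":[[4.6,-8.54,0],[4.6,-8.54,0],[4.6,-8.54,0],[4.6,-8.54,0],[4.6,-8.54,0],[4.6,-8.54,0],[4.6,-8.54,0],[4.6,-8.54,0],[4.6,-8.54,0]],"rotation":[[0,0,0.1423],[0,0,0.1423],[0,0,0.1423],[0,0,0.1423],[0,0,0.1423],[0,0,0.1423],[0,0,0.1423],[0,0,0.1423],[0,0,0.1423]],"claw":[0,0,0,0,0,0,0,0,0]}'
python3 -m creep '{"translation":[[4.6,-8.54,0],[4.6,-8.54,0],[4.6,-8.54,0],[4.6,-8.54,0],[4.6,-8.54,0],[4.6,-8.54,0],[4.6,-8.54,0],[4.6,-8.54,0],[4.6,-8.54,0],[0,0,0]],"rotation":[[0,0,0.1423],[0,0,0.1423],[0,0,0.1423],[0,0,0.1423],[0,0,0.1423],[0,0,0.1423],[0,0,0.1423],[0,0,0.1423],[0,0,0.1423],[0,0,0]],"claw":[0,0,0,0,0,0,0,0,0,0]}'
python3 -c "
from h import *
st=sense();print(delta(st,[*C0,st['tool_pos'][2]]))
rep('w17.png')"
```

```text
time: 16.9
tool_pos: [642.6, -210.4, 46.5]
tcp_rot: [180.0, 0.0, 135.5]
ft_force: [0.4, 0.5, 0.1]
finger_gap: -0.3
time: 17.8
tool_pos: [563.8, -188.9, 46.7]
tcp_rot: [180.0, -0.0, 62.1]
ft_force: [1.0, 0.3, -0.3]
finger_gap: -0.0
time: 18.8
tool_pos: [562.3, -106.6, 46.8]
tcp_rot: [-180.0, -0.0, -11.0]
ft_force: [0.5, 0.7, 0.4]
finger_gap: 0.2
[61.04671682 29.31372421 -0.        ]
18.85 [ 561.8 -107.1   46.7] [180.   -0.  -10.6] [ 0.6 -0.6 -0.7] j6 84.7 ring [ 616.7 -146.9   45.7] mark (np.float64(-21.76984347428099), np.int64(580))
```

View pics/w17.png

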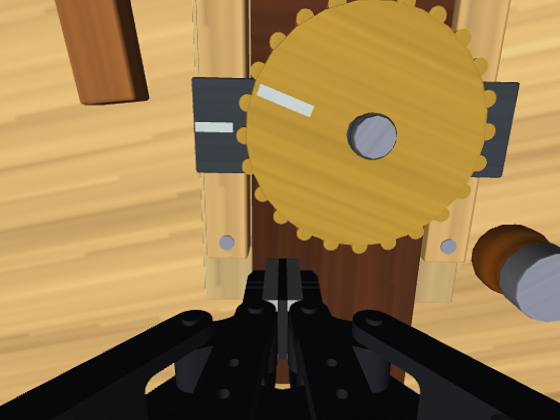

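The ring has stayed at 338°. I'll re-enter for the third stroke.

```bash
python3 -m creep '{"translation":[[5,2.8,0],[5,2.8,0],[-2.5,7.4,0],[-2.76,7.34,0],[-2.76,7.34,0],[-2.76,7.34,0],[-2.76,7.34,0]],"rotation":[[0,0,0],[0,0,0],[0,0,-0.1396],[0,0,-0.1396],[0,0,-0.1396],[0,0,-0.1396],[0,0,-0.1396]],"claw":[0,0,0,0,0,0,0]}'
python3 -c "
from h import *
st=sense();print(delta(st,[*C0,st['tool_pos'][2]]))
rep()"
python3 -m creep '{"translation":[[-2.76,7.34,0],[-2.76,7.34,0],[-2.76,7.34,0],[-2.76,7.34,0],[-2.76,7.34,0],[-2.76,7.34,0],[-2.76,7.34,0],[-2.76,7.34,0],[-2.76,7.34,0],[-2.76,7.34,0]],"rotation":[[0,0,-0.1396],[0,0,-0.1396],[0,0,-0.1396],[0,0,-0.1396],[0,0,-0.1396],[0,0,-0.1396],[0,0,-0.1396],[0,0,-0.1396],[0,0,-0.1396],[0,0,-0.1396]],"claw":[0,0,0,0,0,0,0,0,0,0]}'
python3 -c "
from h import *
st=sense();print(delta(st,[*C0,st['tool_pos'][2]]))
rep()"
python3 -m creep '{"translation":[[-2.76,7.34,0],[-2.76,7.34,0],[-2.76,7.34,0],[-2.76,7.34,0],[-2.76,7.34,0],[-2.76,7.34,0],[-2.76,7.34,0],[-2.76,7.34,0],[-2.76,7.34,0],[-2.76,7.34,0]],"rotation":[[0,0,-0.1396],[0,0,-0.1396],[0,0,-0.1396],[0,0,-0.1396],[0,0,-0.1396],[0,0,-0.1396],[0,0,-0.1396],[0,0,-0.1396],[0,0,-0.1396],[0,0,-0.1396]],"claw":[0,0,0,0,0,0,0,0,0,0]}'
python3 -c "
from h import *
st=sense();print(delta(st,[*C0,st['tool_pos'][2]]))
rep('w18.png')"
```

```text
time: 19.55
tool_pos: [560.0, -152.4, 46.4]
tcp_rot: [-180.0, 0.0, 29.6]
ft_force: [0.1, 2.6, 0.6]
finger_gap: 0.1
[51.87384225 23.29000549 -0.        ]
19.6 [ 560.1 -153.7   46.5] [180.    0.   30.1] [-1.2 -0.5 -0.7] j6 39.5 ring [ 616.9 -146.8   45.8] mark (np.float64(14.235569900096479), np.int64(565))
time: 20.6
tool_pos: [610.8, -204.1, 46.4]
tcp_rot: [-180.0, 0.0, 109.4]
ft_force: [-1.8, -0.8, 0.6]
finger_gap: 0.2
[51.91032408 24.37520566 -0.        ]
20.65 [ 611.9 -204.1   46.6] [180.    0.  109.9] [-1.7 -0.2  0.5] j6 -42.9 ring [ 616.4 -147.1   45.8] mark (np.float64(93.8877428853825), np.int64(566))
time: 21.65
tool_pos: [671.0, -163.0, 46.6]
tcp_rot: [-179.9, 0.1, -170.8]
ft_force: [1.1, -2.0, -1.9]
finger_gap: -0.1
[51.10498642 24.49023724 -0.        ]
21.7 [ 671.2 -161.5   46.6] [-1.800e+02  1.000e-01 -1.702e+02] [ 1.8 -0.8  0.6] j6 -117.5 ring [ 616.5 -147.6   45.8] mark (np.float64(-185.97444019021313), np.int64(572))
```

View pics/w18.png

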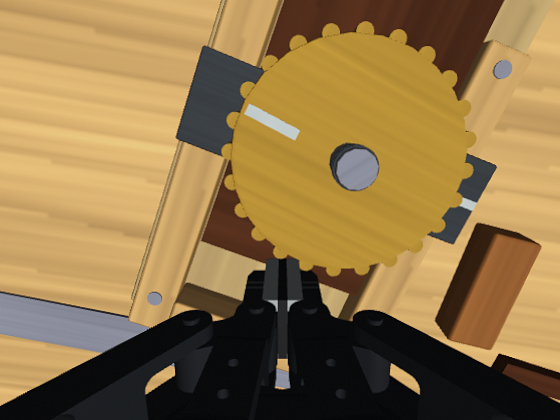

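The ring is at 534°. I'll take two more rows, then return by 12 pitches plus 2° for the last stroke.

```bash
python3 -m creep '{"translation":[[-2.76,7.34,0],[-2.76,7.34,0],[0,0,0],[-6,-2.3,0],[-6,-2.3,0],[4.62,-8.59,0],[4.62,-8.59,0],[4.62,-8.59,0],[4.62,-8.59,0],[4.62,-8.59,0]],"rotation":[[0,0,-0.1396],[0,0,-0.1396],[0,0,0],[0,0,0],[0,0,0],[0,0,0.1431],[0,0,0.1431],[0,0,0.1431],[0,0,0.1431],[0,0,0.1431]],"claw":[0,0,0,0,0,0,0,0,0,0]}'
python3 -c "
from h import *
rep()"
python3 -m creep '{"translation":[[4.62,-8.59,0],[4.62,-8.59,0],[4.62,-8.59,0],[4.62,-8.59,0],[4.62,-8.59,0],[4.62,-8.59,0],[4.62,-8.59,0],[4.62,-8.59,0],[4.62,-8.59,0]],"rotation":[[0,0,0.1431],[0,0,0.1431],[0,0,0.1431],[0,0,0.1431],[0,0,0.1431],[0,0,0.1431],[0,0,0.1431],[0,0,0.1431],[0,0,0.1431]],"claw":[0,0,0,0,0,0,0,0,0]}'
python3 -m creep '{"translation":[[4.62,-8.59,0],[4.62,-8.59,0],[4.62,-8.59,0],[4.62,-8.59,0],[4.62,-8.59,0],[4.62,-8.59,0],[4.62,-8.59,0],[4.62,-8.59,0],[0,0,0]],"rotation":[[0,0,0.1431],[0,0,0.1431],[0,0,0.1431],[0,0,0.1431],[0,0,0.1431],[0,0,0.1431],[0,0,0.1431],[0,0,0.1431],[0,0,0]],"claw":[0,0,0,0,0,0,0,0,0]}'
python3 -c "
from h import *
st=sense();print(delta(st,[*C0,st['tool_pos'][2]]))
rep('w19.png')"
```

```text
time: 22.7
tool_pos: [669.4, -191.4, 46.4]
tcp_rot: [-180.0, -0.0, 163.6]
ft_force: [0.1, 0.1, 0.3]
finger_gap: 0.3
22.75 [ 668.6 -192.8   46.3] [-180.    -0.   163.1] [ 0.4 -1.4 -1. ] j6 -93.3 ring [ 616.8 -147.6   45.7] mark (np.float64(-167.94238202242707), np.int64(527))
time: 23.65
tool_pos: [589.5, -209.5, 46.5]
tcp_rot: [180.0, 0.0, 90.0]
ft_force: [0.4, -0.2, -0.7]
finger_gap: -0.2
time: 24.55
tool_pos: [549.0, -146.7, 46.5]
tcp_rot: [-180.0, -0.0, 24.7]
ft_force: [0.0, -0.6, 0.2]
finger_gap: 0.1
[61.28414091 28.57440646 -0.        ]
24.6 [ 549.1 -147.3   46.6] [180.  -0.  25.] [ 0.2 -1.1 -0.1] j6 44.8 ring [ 616.6 -146.9   45.7] mark (np.float64(-167.9227949579723), np.int64(526))
```

View pics/w19.png

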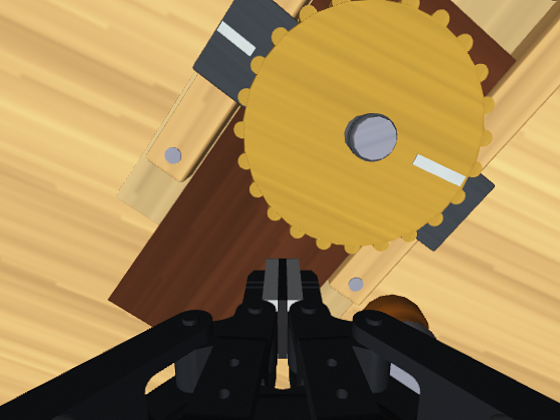

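The ring is at 552° and 168° remain. This is the last stroke.

```bash
python3 -m creep '{"translation":[[5,2.5,0],[5,2.5,0],[-2.5,7.4,0],[-2.76,7.34,0],[-2.76,7.34,0],[-2.76,7.34,0],[-2.76,7.34,0]],"rotation":[[0,0,0],[0,0,0],[0,0,-0.1396],[0,0,-0.1396],[0,0,-0.1396],[0,0,-0.1396],[0,0,-0.1396]],"claw":[0,0,0,0,0,0,0]}'
python3 -c "
from h import *
st=sense();print(delta(st,[*C0,st['tool_pos'][2]]))
rep()"
python3 -m creep '{"translation":[[-2.76,7.34,0],[-2.76,7.34,0],[-2.76,7.34,0],[-2.76,7.34,0],[-2.76,7.34,0],[-2.76,7.34,0],[-2.76,7.34,0],[-2.76,7.34,0],[-2.76,7.34,0],[-2.76,7.34,0]],"rotation":[[0,0,-0.1396],[0,0,-0.1396],[0,0,-0.1396],[0,0,-0.1396],[0,0,-0.1396],[0,0,-0.1396],[0,0,-0.1396],[0,0,-0.1396],[0,0,-0.1396],[0,0,-0.1396]],"claw":[0,0,0,0,0,0,0,0,0,0]}'
python3 -c "
from h import *
st=sense();print(delta(st,[*C0,st['tool_pos'][2]]))
rep()"
python3 -m creep '{"translation":[[-2.76,7.34,0],[-2.76,7.34,0],[-2.76,7.34,0],[-2.76,7.34,0],[0,0,0]],"rotation":[[0,0,-0.1396],[0,0,-0.1396],[0,0,-0.1396],[0,0,-0.1396],[0,0,0]],"claw":[0,0,0,0,0]}'
python3 -c "
from h import *
s,st=rep('w20.png');print(delta(st,[*C0,st['tool_pos'][2]]))
"
```

```text
time: 25.3
tool_pos: [573.7, -184.4, 46.2]
tcp_rot: [-180.0, -0.0, 65.2]
ft_force: [-1.4, 2.0, -0.3]
finger_gap: 0.1
[51.95019124 23.27340383 -0.        ]
25.35 [ 574.4 -185.4   46.5] [180.    0.   65.7] [-1.8  0.3  0.8] j6 1.5 ring [ 616.6 -146.9   45.8] mark (np.float64(-129.61911832606734), np.int64(507))
time: 26.35
tool_pos: [644.9, -196.8, 46.2]
tcp_rot: [-180.0, -0.0, 145.0]
ft_force: [-1.3, -0.7, 0.5]
finger_gap: -0.3
[51.7838642  24.57873157 -0.        ]
26.4 [ 645.8 -196.1   46.3] [180.    0.  145.5] [-2.  -1.  -0.3] j6 -76.8 ring [ 616.4 -147.3   45.8] mark (np.float64(-51.303862256455695), np.int64(474))
time: 26.9
tool_pos: [666.7, -173.6, 46.4]
tcp_rot: [-180.0, 0.0, 176.7]
ft_force: [0.1, -0.0, 0.7]
finger_gap: 0.2
26.95 [ 666.3 -173.8   46.4] [180.    0.  176.5] [0.7 0.7 0. ] j6 -105.4 ring [ 616.6 -147.5   45.8] mark (np.float64(-17.873534614105388), np.int64(461))
[51.28764054 23.73459667 -0.        ]
```

View pics/w20.png

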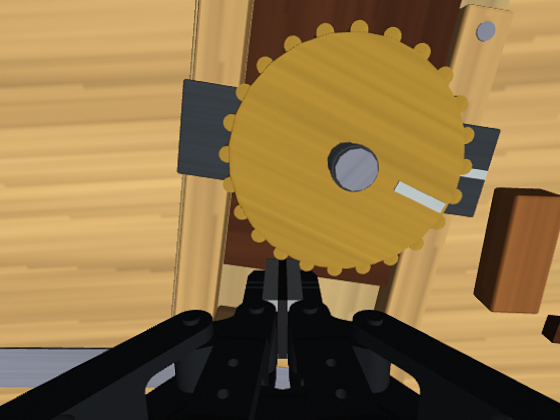

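```bash
python3 -m creep '{"translation":[[-2.76,7.34,0],[-2.76,7.34,0],[0,0,0]],"rotation":[[0,0,-0.1396],[0,0,-0.1396],[0,0,0]],"claw":[0,0,0]}'
python3 -c "
from h import *
s,st=rep('w21.png')
f=s['frame'].astype(int); m=(f.min(2)>150)&(f.max(2)-f.min(2)<60)
ys,xs=np.nonzero(m); P=np.array([onz(s,(x,y),49)[:2] for x,y in zip(xs,ys)])-C0
r=np.hypot(*P.T);a=np.degrees(np.arctan2(P[:,1],P[:,0]));k=(r>50)&(r<70)&(abs(a-78)<15);print(k.sum(),np.median(a[k]),np.median(r[k]))
"
```

```text
time: 27.25
tool_pos: [671.6, -158.9, 46.5]
tcp_rot: [180.0, 0.0, -167.4]
ft_force: [0.5, 0.6, 0.0]
finger_gap: -0.0
27.3 [ 671.4 -159.1   46.5] [ 180.     0.  -167.6] [ 0.6  1.8 -0.3] j6 -120.0 ring [ 616.6 -147.6   45.8] mark (np.float64(-1.7305087468881908), np.int64(485))
312 76.88430896640307 58.86864734728076
```

View pics/w21.png

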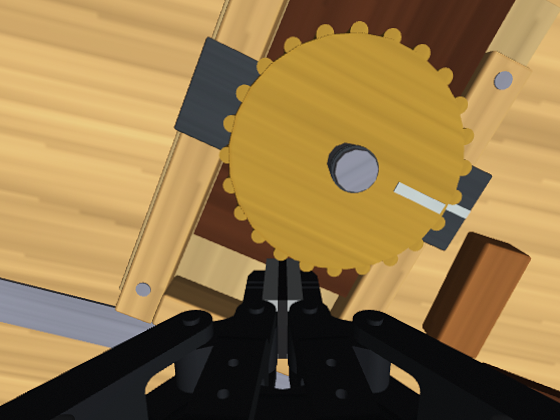

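The second-turn mark is at 76.8° against 76.9° for the index line, so they are aligned: mark (420,198), line (458,212). Now I'll retreat, rise and go round to the near end of the blank.

```bash
python3 -m creep '{"translation":[[-6,-2.3,0],[-6,-2.3,0],[0,0,-35],[0,0,-35],[0,0,0],[0,0,0],[0,0,0],[0,0,0]],"rotation":[[0,0,0],[0,0,0],[0,0,0],[0,0,0],[0,0,0.142],[0,0,0.142],[0,0,0.142],[0,0,0]],"claw":[0,0,0,0,0,0,0,0]}'
python3 -c "
from h import *
s,st=rep('w22.png')
C=np.array([616.6,-147.2]); e=np.radians(-12.2); J=np.array([np.cos(e),np.sin(e)])
g=C-183*J; print(g,delta(st,[*g,st['tool_pos'][2]]))
a=snapshot('scene'); crop(a,'c22.png',180,190,160,120,5,[[*(C-150*J),28],[*(C+70*J),28],[*(C+105*J),20]])
"
```

```text
time: 28.1
tool_pos: [684.5, -161.4, 116.6]
tcp_rot: [-180.0, 0.0, 168.1]
ft_force: [-0.1, -0.1, -0.4]
finger_gap: -0.4
28.15 [ 684.4 -161.4  116.5] [-180.     0.   168.4] [-0.5  0.6 -0.4] j6 -95.9 ring [ 616.7 -147.1   45.9] mark (np.float64(-1.6198336143552865), np.int64(245))
[ 437.73289135 -108.52756225] [252.22272351   2.2406265   -0.        ]
```

View pics/c22.png

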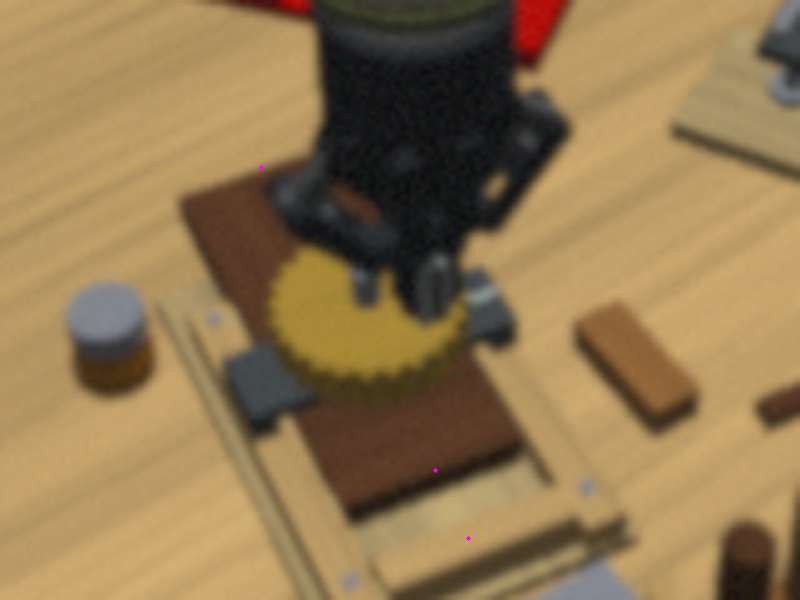

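View pics/w22.png

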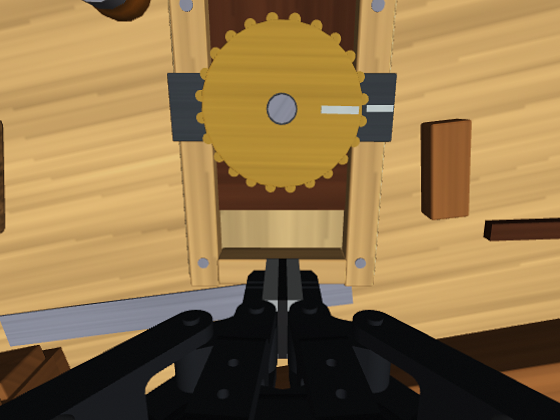

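The mark and line are in line at (340,110)/(380,108), and the predicted end points land on the blank's end edges. Next I'll cross over the ring and look again.

```bash
python3 -m creep '{"translation":[[42,0.4,0],[42,0.4,0],[42,0.4,0],[42,0.4,0],[42,0.4,0],[42,0.4,0],[0,0,30],[0,0,30],[0,0,0]],"rotation":[[0,0,0],[0,0,0],[0,0,0],[0,0,0],[0,0,0],[0,0,0],[0,0,0],[0,0,0],[0,0,0]],"claw":[0,0,0,0,0,0,0,0,0]}'
python3 - <<'E'
from h import *
s=snapshot("wrist"); st=sense(); cv2.imwrite("pics/w23.png",s["frame"][:,:,::-1]); print(st["tool_pos"],st["tcp_rot"],st["ft_force"])
a=snapshot("scene"); crop(a,"c23.png",170,150,160,120,5)
b=snapshot("side");crop(b,"d23.png",220,120,130,95,6)
E
```

```text
time: 29.1
tool_pos: [434.7, -106.8, 53.3]
tcp_rot: [180.0, -0.3, 168.5]
ft_force: [-0.7, 1.2, -0.4]
finger_gap: 0.1
[ 436.06235191 -107.28628244   55.22199183] [179.96635009  -0.22510966 168.47642712] [0.41002178 0.21645736 0.22988039]
```

View pics/c23.png

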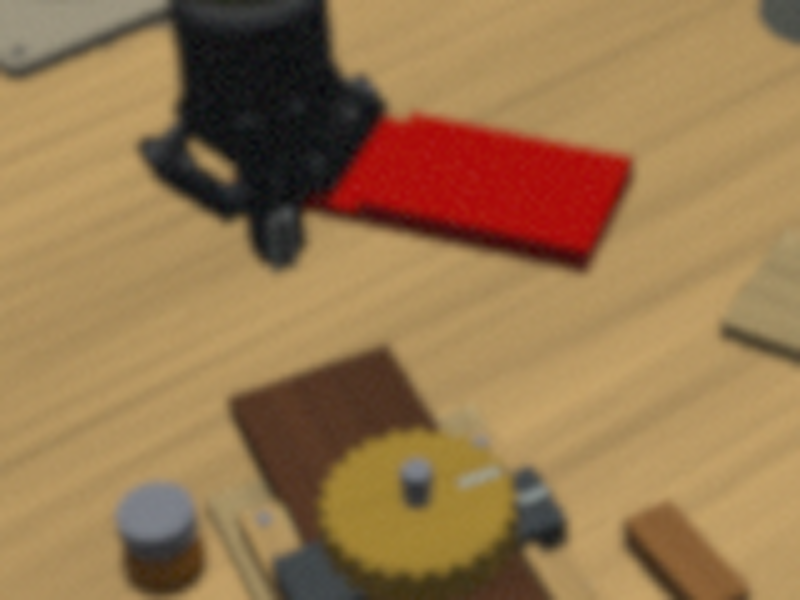

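View pics/d23.png

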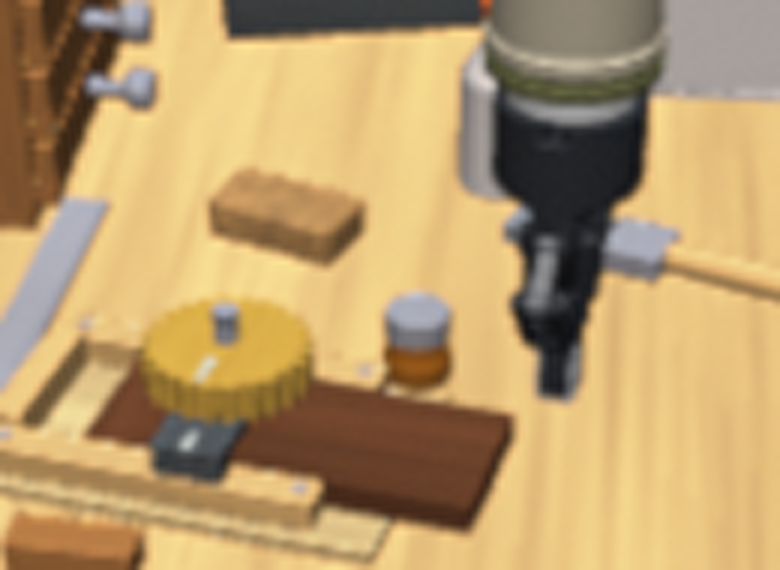

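```bash
python3 - <<'E'
from h import *
a=snapshot("scene")
for p in [(170+305/5,150+203/5),(170+360/5,150+215/5),(170+385/5,150+120/5)]: print(onz(a,p,18))
E
python3 -m creep '{"translation":[[0,0,28],[0,0,20],[0,0,8],[0,0,0]],"rotation":[[0,0,0],[0,0,0],[0,0,0],[0,0,0]],"claw":[0,0,0,0]}'
python3 - <<'E'
from h import *
s=snapshot("wrist"); st=sense(); cv2.imwrite("pics/w24.png",s["frame"][:,:,::-1]); print(st["tool_pos"],st["tcp_rot"],st["ft_force"])
b=snapshot("side");crop(b,"d24.png",220,120,130,95,6)
C=np.array([616.6,-147.2]); e=np.radians(-12.2); J=np.array([np.cos(e),np.sin(e)]);d=st["tool_pos"][:2]-C;print("jig",d@J, d@[-J[1],J[0]])
E
```

```text
[346.57577611 -38.20813858  18.        ]
[375.3459717  -19.32797997  18.        ]
[310.8853108  42.8471008  18.       ]
time: 29.7
tool_pos: [437.6, -107.8, 0.3]
tcp_rot: [180.0, -0.1, 168.4]
ft_force: [-0.4, -0.3, 0.7]
finger_gap: -0.4
[ 438.32861593 -108.02290823    1.20018191] [-1.79998330e+02  1.25878891e-02  1.68385329e+02] [ 0.24396842  0.21736542 -0.35412333]
jig -182.52437523107147 0.6191482326570059
```

View pics/d24.png

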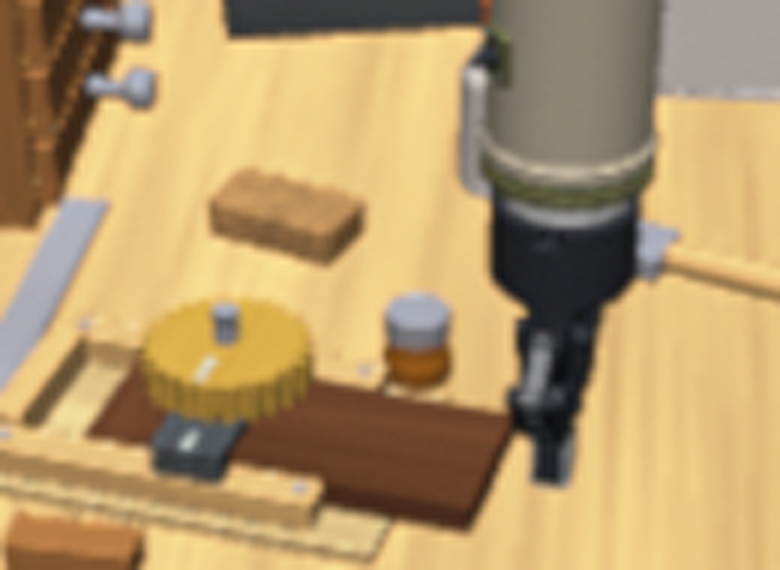

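View pics/w24.png

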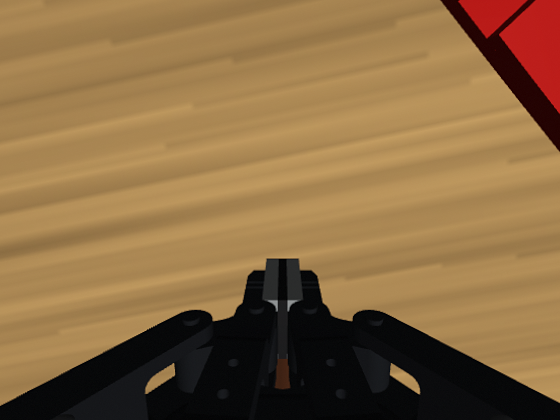

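The tip is level with the blank's end, with the tool 182 mm behind the axis on its centre line. Side crop: tip (552,483), near end (490,470). Now I'll push.

```bash
python3 -m creep '{"translation":[[-7,0,0],[-7,0,0],[-4,0,0],[-4,0,0],[-4,0,0],[-4,0,0]],"rotation":[[0,0,0],[0,0,0],[0,0,0],[0,0,0],[0,0,0],[0,0,0]],"claw":[0,0,0,0,0,0]}'
python3 -m creep '{"translation":[[-4,0,0],[-4,0,0],[-4,0,0],[-4,0,0]],"rotation":[[0,0,0],[0,0,0],[0,0,0],[0,0,0]],"claw":[0,0,0,0]}'
python3 - <<'E'
from h import *
st=sense(); print(st["tool_pos"],st["tcp_rot"],st["ft_force"])
a=snapshot("scene"); crop(a,"c25.png",180,190,160,120,5)
C=np.array([616.6,-147.2]); e=np.radians(-12.2); J=np.array([np.cos(e),np.sin(e)]);d=st["tool_pos"][:2]-C;print("jig",d@J, d@[-J[1],J[0]])
E
```

```text
time: 30.4
tool_pos: [466.9, -113.7, 0.3]
tcp_rot: [180.0, -0.1, 168.4]
ft_force: [-3.5, 0.3, 2.9]
finger_gap: -0.1
time: 30.8
tool_pos: [483.1, -117.1, 0.3]
tcp_rot: [180.0, -0.0, 168.4]
ft_force: [-2.1, 0.3, -0.0]
finger_gap: -0.0
[ 4.83120120e+02 -1.17145613e+02  3.39723403e-01] [ 1.79998147e+02 -4.81662871e-03  1.68371469e+02] [-2.10723836  0.2907831  -0.02684632]
jig -136.81659343349588 1.1680268003661542
```

View pics/c25.png

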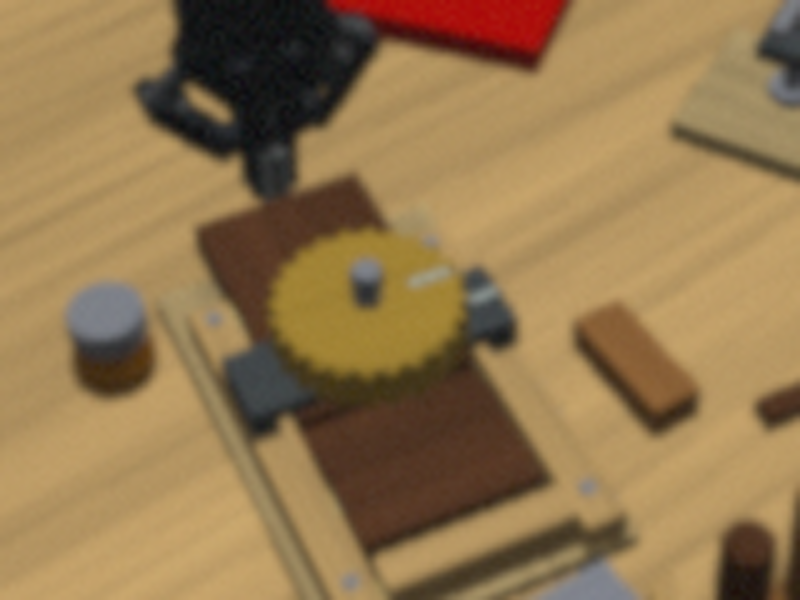

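The blank is sliding with about 2 N. A gap of roughly 12 mm is left between its far end (460,512) and the stop. I'll go on gently.

```bash
python3 -m creep '{"translation":[[-3,0,0],[-3,0,0],[-2,0,0],[-1,0,0]],"rotation":[[0,0,0],[0,0,0],[0,0,0],[0,0,0]],"claw":[0,0,0,0]}'
python3 -m creep '{"translation":[[-1,0,0],[-1,0,0]],"rotation":[[0,0,0],[0,0,0]],"claw":[0,0]}'
python3 -m creep '{"translation":[[-1,0,0]],"rotation":[[0,0,0]],"claw":[0]}'
python3 -m creep '{"translation":[[-1,0,0]],"rotation":[[0,0,0]],"claw":[0]}'
```

```text
time: 31.25
tool_pos: [491.9, -119.0, 0.5]
tcp_rot: [180.0, 0.0, 168.4]
ft_force: [-2.3, -0.3, 1.6]
finger_gap: -0.1
time: 31.45
tool_pos: [493.6, -119.3, 0.5]
tcp_rot: [180.0, -0.0, 168.4]
ft_force: [-2.7, -0.3, 0.9]
finger_gap: 0.1
time: 31.55
tool_pos: [493.8, -119.3, 0.3]
tcp_rot: [180.0, -0.1, 168.4]
ft_force: [-10.3, 1.9, 7.7]
finger_gap: -0.0
time: 31.65
tool_pos: [493.9, -119.4, 0.3]
tcp_rot: [180.0, -0.2, 168.4]
ft_force: [-14.4, 2.7, 12.7]
finger_gap: 0.2
```

The force jumped to 14 N and motion stopped, so the blank is against the stop. I'll back off, rise and check.

```bash
python3 -m creep '{"translation":[[2,0,0],[8,0,0],[20,0,0],[20,0,0],[0,0,-40],[0,0,-40],[0,0,-40],[0,0,-30],[0,0,0]],"rotation":[[0,0,0],[0,0,0],[0,0,0],[0,0,0],[0,0,0],[0,0,0],[0,0,0],[0,0,0],[0,0,0]],"claw":[0,0,0,0,0,0,0,0,0]}'
python3 - <<'E'
from h import *
st=sense(); print(st["tool_pos"],st["ft_force"])
a=snapshot("scene"); crop(a,"c26.png",180,190,160,120,5); cv2.imwrite("pics/s26.png",a["frame"][:,:,::-1])
b=snapshot("side");crop(b,"d26.png",190,130,130,95,6)
E
```

```text
time: 32.55
tool_pos: [449.9, -110.8, 156.2]
tcp_rot: [-179.9, 0.6, 168.4]
ft_force: [1.0, -0.5, -0.0]
finger_gap: 0.1
[ 449.89328824 -110.83158508  156.22050209] [ 0.97470592 -0.5295417  -0.04116594]
```

View pics/c26.png

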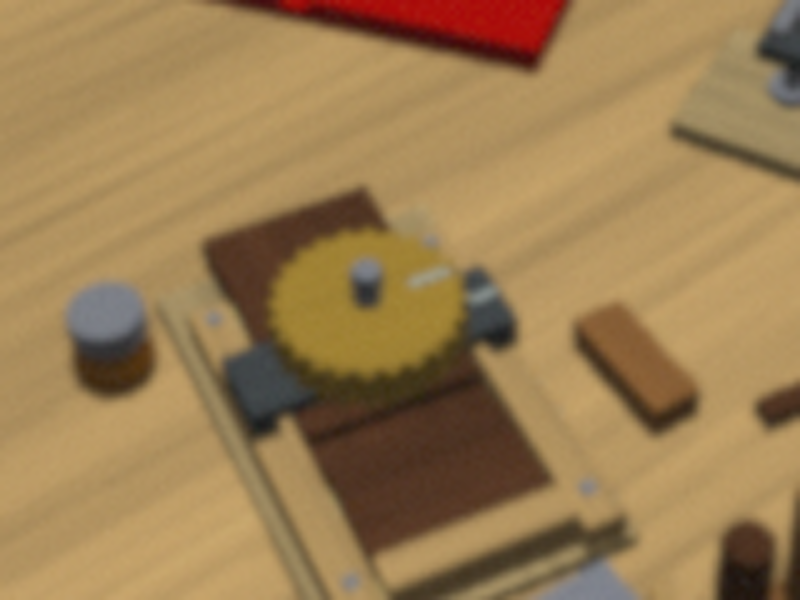

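View pics/d26.png

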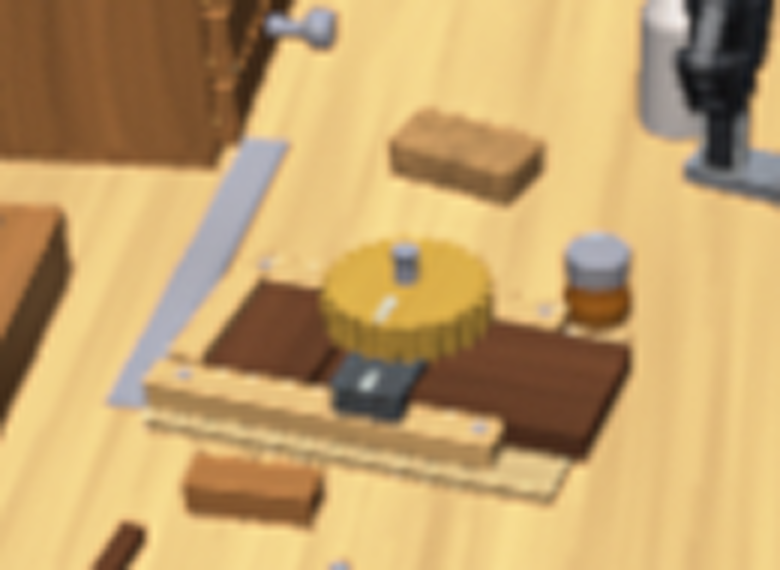

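View pics/s26.png

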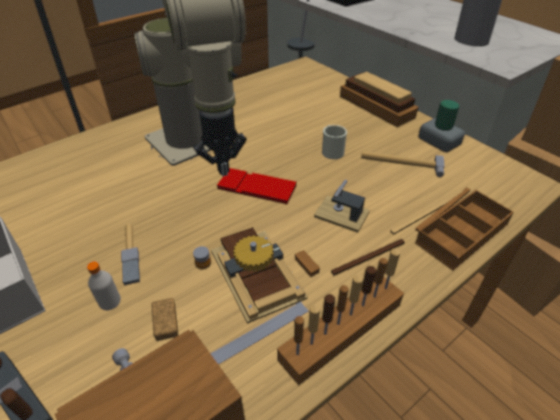

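Blank's far end is flush with the stop at scene crop (465,525). The mark is still next to the line, at (430,278)/(482,293). Jar, offcut and the rest are where they were, and the robot is clear. Handing in.

```bash
python3 -c "
from h import *
print(sense()['qd'].round(2)); print(hand_in())"
```

```text
[-0.07  1.84  2.08  0.03 -0.16 -0.  ]
the job is handed in; nothing more can be done
None
```

The job is done and handed in at about 33 s. I loosened the lock ring by two full turns anticlockwise, then pushed the blank along the channel until it stopped against the end stop.

- **Lock ring:** I turned it with the closed fingertip between two ribs, in four arcs. The wrist camera put the mark at 76.8° and the index line at 76.9°. I tracked the angle all the way, so this is the second time round. Side forces stayed around 3 N or less.
- **Blank:** it slid at about 2–3 N, then stopped dead with the force rising to about 14 N along the channel, where I backed off. The last pictures show no gap at the stop, and the mark still beside its line.
- **Everything else:** the jar, the offcut and the other bench items look where they were. The gripper is about 150 mm above the bench, clear of everything.

Two readings were off:
- **Fingertip position:** the real fingertip ended roughly 16 mm higher than the reported tool point. My first arc therefore passed over the ring without touching anything. I corrected this from the camera views.
- **Jig angle:** my estimates ranged from about -11° to -13°. I checked the final ring position directly against the index line instead.

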